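# Reload and start the lens curing drawer

## Robot

A 7-joint arm with a two-finger parallel gripper is mounted at the origin on the work surface. World frame = base frame: x ahead of the robot, y to its left, z up, the work surface at z = 0. Lengths are in m, angles in rad, forces in N, time in s.
With the tool pointing down it reaches from about 0.425 to 0.875 m from the base axis. Payload 9.9 kg.
Tool frame: the origin (TCP) lies at the very end of the fingers, on their centre line; the grasp point (between the pads) lies 19 mm behind it; y points along the fingers, z is the direction in which the jaws open and shut, and the axes are right-handed (so a half turn about y gives the same grasp; the last joint's range is limited). The gripper opens to 85 mm and grips with 20 to 120 N. Pads are 22 mm wide; open, the fingers measure 114 mm over their backs; the gripper's body (76 mm by 85 mm) begins 54 mm behind the grasp point. The pads swing forward as they close: fully open they stand 13 mm farther back than shut.
Start: joints at [1.025, 0.576, 0.025, 1.437, -0.015, 1.129, -0.057], TCP at [0.301, -0.604, 0.195] pointing down, gripper open.
Joint ranges: [-2.76, 2.76], [-0.34, 2.15], [-1.52, 1.57], [0.19, 2.46], [-1.09, 4.23], [0.17, 1.99], [-2.82, 2.82]. Speed limits (rad/s): [2.22, 2.22, 3.01, 3.01, 3.14, 3.14, 3.14].

## Interface

Orientations are given as a unit quaternion [w, x, y, z].
In Python, from workcell import ctrl gives the robot as it stands.
- The arm moves only by the tool drive_tool, never from a script. Its argument "deltas" is a list of rows, each a list of 7 numbers: the shift along the world's x, y, z scaled (see below), then the turn, a rotation vector about the world's x, y, z scaled (see below), then the opening, from 0 (shut) to 1 (fully open). In form: [[dx, dy, dz, wx, wy, wz, hand], ...]. A call has exactly 8 rows; each row shifts and turns the commanded pose from where the row before left it; what a row does not reach is not made up. The controller multiplies each number of a shift by 0.025 m and each number of a turn by 0.12 rad. A row lasts 1/10 s, in which the tool goes at most 50 mm and 8.59 degrees, less where a joint would pass 70% of its speed; a pose out of reach is approached as far as the arm can. A call with a number of a shift or a turn outside -1 to 1 is refused whole. A call with a gripper value outside its range is refused whole. The fingers move at their own pace and stop on an object; "newtons" is the grip in N (left out, the last holds). Time passes only in rows, so rows that do not move let the fingers close, or fill a call up. It gives the time, the measured TCP pose, the force and the opening at its end, in the units of the state.
- ctrl.get_obs(): the state, without advancing time (a new reading comes with each control period).
- ctrl.snapshot(name): name is "scene" or "side" or "wrist"; returns a dict with "img" (480x640x3 uint8, blue, green, red), "range_z" (480x640 float32, m along the optical axis (not along the pixel's ray), 0 where there is no reading), "intrinsics" (3x3 intrinsics, pixels), "R" (3x3) and "t" (3): a world point X has camera coordinates R X + t; the wrist camera has in their place "T_tool_cam" (4x4, takes a point from camera to tool coordinates, whose origin is the TCP and whose axes are the tool frame's). Camera axes: x right, y down, z forward; pixel columns grow to the right and rows downward; lengths in m; the calibration is good to about 2 mm. A picture is of the moment at which its call begins: read the wrist's pose just before it.
- ctrl.sign_off(): hands the job in, once; it reports no verdict.
Trained networks look in a picture, given as the dict that the camera call returned (one of the last four; its "shot" number tells which), for a name from the list of things; names that differ only in an ending like _2 or _b are one class to them, and where a whole thing is asked for, a point or a joint stands for the part that bears it (a point fixed in the world has none). Each returns a list of dicts, best first, with "score" (0 to 1); they miss things now and then, are a little off and sometimes report something else, mostly with a low value. They report only what shows in the picture. A call takes as long as a camera call. They do not tell look-alikes from the thing itself.
- ctrl.search_frame(picture, target): "extent" ([left, top, right, bottom] in pixels, round what is visible of it).
The state is a dict: "t": time; "joint_pos": joint angles; "dq": joint speeds; "tau": joint torques, N m; "tool_pos": TCP position; "eef_rot": TCP orientation; "contact_force": force on the tool from outside, world axes, zero at the start; "moment": the same for the moment, N m; "width": finger opening in m.
Only numpy, scipy, OpenCV 4.12 (cv2) and the standard library are available. Lean on these libraries where they do the work, as an engineer would, in place of code of your own. Each camera call takes 0.05 s, during which the arm holds its last target.

## Task

Change the batch in the lens curing cabinet: pull its drawer out to the stop, put the cured lenses that are in it into the grey tray on the left, and stand every blocked lens waiting on the bench (a clear disc with a red block on top) on the drawer's floor instead; all lie flat, block up. Push the drawer fully home, then flip the cam lever over until it snaps and clamps, and only after that twist the start knob clockwise to its stop and let it spring back. Leave the lens without a block and the other things on the bench where they are.

Things in the scene. Friction and masses are not known exactly. Their poses are not given: they have to be found in the camera images.
- cabinet: beige steel curing cabinet, fixed to the bench, 240 deep (its x) x 340 wide (its y) x 88 mm high. Origin: middle of the lower front edge, on the bench; its x points inward from the front to the back, its y to the left as seen from the front, z up. One drawer in front; cam lever (right) and start knob (left) on the top near the front edge.
- drawer (a joint): drawer position in m: 0 home, 0.13 at the outer stop; it slides out along the cabinet's -x, with about 2 N of friction, and stays where left. May start a little ajar. Its front plate is as wide as the cabinet, 13 mm thick, from 8 to 76 mm above the bench.
- drawer_handle (a point): middle of the drawer's bar handle: a 10 mm round steel bar 130 mm long along the cabinet's y, 45 mm in front of the drawer front, 66 mm above the bench; moves with the drawer. 40 mm of free room between bar and front.
- drawer_in (a point): centre of the drawer's inner floor, 17 mm above the bench; axes parallel to the cabinet's; moves with the drawer. The floor measures 115 mm (x) by 300 mm (y), the walls are 5 mm thick and rise 43 mm above the floor (the front plate 59 mm). Four lenses fit side by side in a row along y. With the drawer at its stop the whole floor lies in front of the cabinet.
- clamp_lever (a joint): cam lever angle in rad: 0 = released, leaning 50 degrees from upright towards the cabinet's +y (left, towards the knob); 1.745 = clamped, leaning 50 degrees towards -y. Over-centre spring: at about 0.87 (upright) it snaps on by itself to the nearer end. Pushing it over at the upper part takes up to about 8 N.
- lever_pivot (a point): pivot of the cam lever, on the cabinet's top, 30 mm above it (118 mm above the bench); the lever swings about the cabinet's x axis through this point; does not move with the lever.
- lever_tip (a point): centre of the black ball (28 mm across) at the lever's end, 90 mm from the pivot; the lever's bar is 16 x 12 mm steel. Moves with the lever.
- start_knob (a joint): start knob angle in rad: 0 at rest, 1.0 at its stop, growing clockwise seen from above; a spring (about 0.14 N m at the stop) brings it back to 0.
- knob_grip (a point): on the start knob's vertical axis, at the height to grip, 116 mm above the bench (28 mm above the cabinet's top). The black grip bar is 58 mm long along this point's own y, 14 mm thick along its x, and reaches from 16 mm below to 10 mm above this point, on a 58 mm disc. At rest its y is turned 0.5 rad counter-clockwise (from above) from the cabinet's y; it turns with the knob.
- lens1: blocked lens waiting on the bench: clear disc 60 mm across, 8 mm thick, lying flat, with an upright round red plastic block on its middle, 24 mm across, from 8 to 36 mm above the underside (a seen-only flange reaches up to 12 mm); grip the block from above. About 60 g. Origin: centre of the underside; z up along the block. May be absent.
- lens2: blocked lens waiting on the bench: clear disc 60 mm across, 8 mm thick, lying flat, with an upright round red plastic block on its middle, 24 mm across, from 8 to 36 mm above the underside (a seen-only flange reaches up to 12 mm); grip the block from above. About 60 g. Origin: centre of the underside; z up along the block. May be absent.
- lens3: blocked lens waiting on the bench: clear disc 60 mm across, 8 mm thick, lying flat, with an upright round red plastic block on its middle, 24 mm across, from 8 to 36 mm above the underside (a seen-only flange reaches up to 12 mm); grip the block from above. About 60 g. Origin: centre of the underside; z up along the block. May be absent.
- lens4: blocked lens waiting on the bench: clear disc 60 mm across, 8 mm thick, lying flat, with an upright round red plastic block on its middle, 24 mm across, from 8 to 36 mm above the underside (a seen-only flange reaches up to 12 mm); grip the block from above. About 60 g. Origin: centre of the underside; z up along the block. May be absent.
- cured1: cured lens, in the drawer at the start: clear disc 60 mm across, 8 mm thick, lying flat, with an upright round red plastic block on its middle, 24 mm across, from 8 to 36 mm above the underside (a seen-only flange reaches up to 12 mm); grip the block from above. About 60 g. Origin: centre of the underside; z up along the block. May be absent.
- cured2: cured lens, in the drawer at the start: clear disc 60 mm across, 8 mm thick, lying flat, with an upright round red plastic block on its middle, 24 mm across, from 8 to 36 mm above the underside (a seen-only flange reaches up to 12 mm); grip the block from above. About 60 g. Origin: centre of the underside; z up along the block. May be absent.
- tray_in (a point): centre of the inner floor of the grey plastic tray, fixed to the bench left of the drawer; 4 mm above the bench. Inner floor 172 mm (its x) by 92 mm (its y), walls 4 mm thick, rim 16 mm above the bench: room for two lenses side by side along x.
- cone: bystander: grey rubber sanding cone standing upright, 36 mm across the foot, 58 mm high; origin at its foot.
- bare_lens: bystander: clear lens disc without a block, 60 mm across, 8 mm thick, flat on the bench; origin at the centre of its underside.
- frame: bystander: blue acetate eyeglass frame, about 140 mm square, 48 mm high, near the robot on the left; origin under its front bar.
- caliper: bystander: steel lens caliper lying flat, 200 mm long (x), 8 mm thick; origin under the middle of its beam.
- screwdriver: bystander: screwdriver lying on the bench near the robot, under 200 mm long; origin under its middle.
- spray: bystander: capped bottle 56 mm across, 150 mm high, beyond the grey tray; origin at its foot.
Mind the look-alikes: they are no part of the job. What is shaped like the lens1 but brown or yellow is not meant.

How it is judged:
By the outcome, as a careful person would: the job done as asked, in the order asked, and still so for the second after the job is handed in, with the robot touching nothing.
Of lens1, lens2, lens3, lens4 only 3 to 4 are there at a start; the rules pass over those that are not, and their reading is None.
Of cured1, cured2 only 1 to 2 are there at a start; the rules pass over those that are not, and their reading is None.
At some moment in a run one of lens1, lens2, lens3, lens4 may be knocked a few centimetres aside while the robot is not near it.
Once in a run the grip may slacken for a moment while it holds something.
It also fails if it takes over 210 s, if anything falls off the work surface, if the arm or the gripper's body presses on something with over 40 N, if the wrist force passes 120 N, or if a joint passes its speed limit or range.

## Working session

There is one attempt and no reset: what is moved stays moved. The work goes in short steps, Python scripts to look and compute and a tool call to move; the robot and the scene stay as the last step left them, time stands still between calls to the robot, and variables do not carry over. Pictures are saved under pics/ and viewed, and the job is handed in when it is done.

Besides the shell and the picture viewer there is one more tool, called after "Call:" by a JSON object that holds its "fn" and its "kwargs". drive_tool: Moves the arm, as the interface text tells. Its arguments: {"type":"object","properties":{"deltas":{"type":"array"},"newtons":{"type":"number"}},"required":["deltas"]}

```bash
ls; mkdir -p pics
cat > h.py <<'E'
import numpy as np, cv2, time
from workcell import ctrl
def shot(n,fn=None):
    p=ctrl.snapshot(n)
    if fn: cv2.imwrite('pics/'+fn,p['img'])
    return p
def world(p,u,v,o=None,z=None):
    K=np.array(p['intrinsics']); 
    if z is None: z=p['range_z'][int(v),int(u)]
    c=np.array([(u-K[0,2])/K[0,0]*z,(v-K[1,2])/K[1,1]*z,z])
    if 'R' in p: return np.array(p['R']).T@(c-np.array(p['t']))
    T=np.array(p['T_tool_cam']); a=T[:3,:3]@c+T[:3,3]
    return Rq(o['eef_rot'])@a+np.array(o['tool_pos'])
def Rq(q):
    from scipy.spatial.transform import Rotation as R
    return R.from_quat([q[1],q[2],q[3],q[0]]).as_matrix()
def cloud(p,o=None):
    K=np.array(p['intrinsics']); z=p['range_z'].astype(float)
    v,u=np.mgrid[:480,:640]
    c=np.stack([(u-K[0,2])/K[0,0]*z,(v-K[1,2])/K[1,1]*z,z],-1)
    if 'R' in p: w=(c-np.array(p['t']))@np.array(p['R'])
    else:
        T=np.array(p['T_tool_cam']); a=c@T[:3,:3].T+T[:3,3]
        w=a@Rq(o['eef_rot']).T+np.array(o['tool_pos'])
    w[z==0]=np.nan
    return w
E
python3 - <<'E'
from h import *
o=ctrl.get_obs(); print(o); print(Rq(o['eef_rot']).round(3))
for n in ['scene','side','wrist']:
    p=shot(n,n+'0.png')
    print(n,p['intrinsics'], p.get('R'),p.get('t'),p.get('T_tool_cam'))
    np.savez('pics/'+n+'0.npz',**{k:np.array(v) for k,v in p.items()})
E
```

```text
pics
{'t': 0.0, 'joint_pos': array([ 1.02521124,  0.5765201 ,  0.02488183,  1.43791547, -0.01497406,
        1.12900517, -0.05649483]), 'dq': array([ 0.00185592, -0.00236185, -0.00190031, -0.000746  , -0.00104984,
       -0.00018565, -0.00081655]), 'tau': array([ 5.43358947e-04, -7.65769958e+01,  2.25031234e+00, -2.85967380e+01,
        1.51547586e-02,  1.29620510e-02, -3.64354786e-07]), 'tool_pos': array([ 0.3004861 , -0.60384837,  0.19374901]), 'eef_rot': array([ 0.16164613, -0.16200436,  0.68890035, -0.68778007]), 'contact_force': array([-0.45606019, -0.11802661,  0.41034216]), 'moment': array([-0.04447808,  0.02940056, -0.02302785]), 'width': 0.08584485011529298}
[[-0.895 -0.001  0.446]
 [-0.446  0.001 -0.895]
 [ 0.    -1.    -0.002]]
scene [[531.04385647   0.         315.27330382]
 [  0.         531.04385647 236.23611923]
 [  0.           0.           1.        ]] [[ 0.77644566  0.63013247  0.00807462]
 [ 0.35210111 -0.4231592  -0.83484196]
 [-0.52264418  0.6510525  -0.55043047]] [-0.33766829 -0.08015007  1.71290264] None
side [[552.03381984   0.         319.59546314]
 [  0.         552.03381984 236.49980386]
 [  0.           0.           1.        ]] [[-0.87199374 -0.48921526  0.01718542]
 [-0.37285414  0.64102093 -0.67087403]
 [ 0.3171856  -0.59140561 -0.74137217]] [0.4109533  0.28588072 1.5081846 ] None
wrist [[419.03279389   0.         327.44475508]
 [  0.         419.03279389 239.69957215]
 [  0.           0.           1.        ]] None None [[-3.83351348e-04  9.54594915e-01  2.97906700e-01 -7.73982919e-02]
 [-6.26618243e-05 -2.97906744e-01  9.54594976e-01 -1.79665776e-01]
 [ 9.99999925e-01  3.47277893e-04  1.74019611e-04 -4.24636212e-04]
 [ 0.00000000e+00  0.00000000e+00  0.00000000e+00  1.00000000e+00]]
```

View pics/scene0.png

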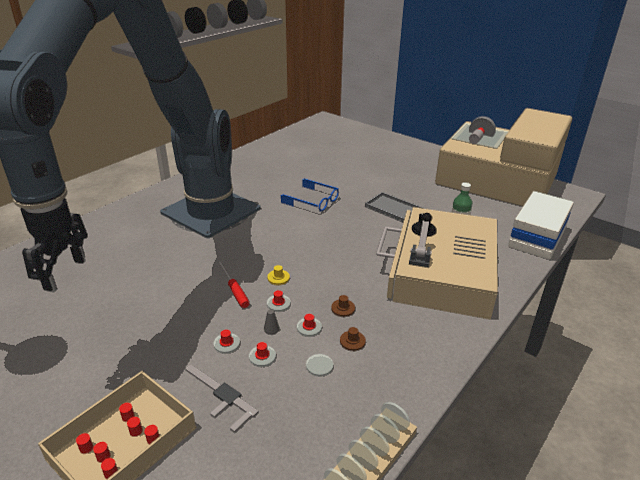

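View pics/side0.png

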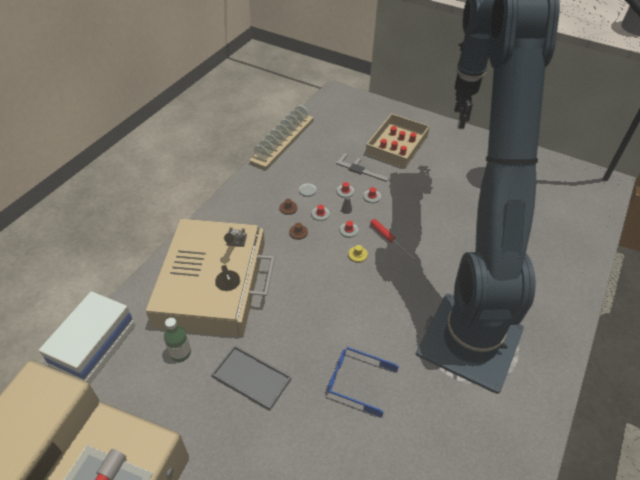

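View pics/wrist0.png

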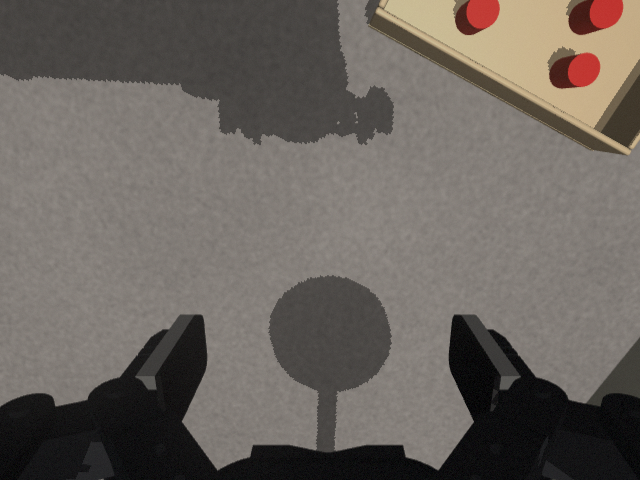

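The scene image shows four red-blocked lenses at (278,300), (309,324), (226,341) and (262,353). The yellow and brown look-alikes are at (278,274), (343,305) and (352,340), and the cone is at (271,322). The cabinet is near (440,260) with the lever and knob on top, and the tray is at (390,207).

```bash
cat > m.py <<'E'
from h import *
def blobs(p,w,rgb='red',zmin=0.02,zmax=0.06):
    hsv=cv2.cvtColor(p['img'],cv2.COLOR_BGR2HSV)
    m=((hsv[...,0]<6)|(hsv[...,0]>174))&(hsv[...,1]>150)&(hsv[...,2]>80)
    n,l,s,c=cv2.connectedComponentsWithStats(m.astype(np.uint8))
    r=[]
    for i in range(1,n):
        if s[i,4]<25: continue
        q=w[l==i]; q=q[np.isfinite(q[:,0])]
        if len(q)<10: continue
        zt=np.percentile(q[:,2],95)
        t=q[q[:,2]>zt-0.004]
        r.append((c[i].round(0),s[i,4],((t.min(0)+t.max(0))/2).round(4),t.mean(0).round(4),zt.round(4)))
    return r
E
python3 - <<'E'
from m import *
for n in ['scene','side']:
    p=dict(np.load(f'pics/{n}0.npz')); w=cloud(p)
    print(n)
    for b in blobs(p,w): print(*b)
    # cabinet top
    m=(abs(w[...,2]-0.088)<0.006)&(w[...,0]>0.2)&(w[...,1]>-0.3)
    k,l,s,c=cv2.connectedComponentsWithStats(m.astype(np.uint8))
    for i in range(1,k):
        if s[i,4]>1500:
            q=w[l==i]; print('top',s[i],cv2.minAreaRect(q[:,:2].astype(np.float32)),q[:,2].mean())
    # tray rim
    m=(abs(w[...,2]-0.016)<0.003)
    k,l,s,c=cv2.connectedComponentsWithStats(m.astype(np.uint8),connectivity=8)
    for i in range(1,k):
        if s[i,4]>80:
            q=w[l==i]; print('rim',s[i],cv2.minAreaRect(q[:,:2].astype(np.float32)),q[:,2].mean())
p=ctrl.snapshot('scene')
for t in ['cabinet','drawer','drawer_handle','clamp_lever','lever_tip','start_knob','knob_grip','tray_in','lens1','cured1','cone','bare_lens','frame','spray','caliper']:
    print(t,[(np.round(d['extent']).tolist(),round(d['score'],2)) for d in ctrl.search_frame(p,t)][:6])
E
```

```text
scene
[238. 293.] 285 [ 0.3825 -0.2445  0.0279] [ 0.383  -0.2457  0.0263] 0.0281
[278. 298.] 136 [ 0.4761 -0.2006  0.0381] [ 0.4775 -0.2     0.0368] 0.0381
[309. 322.] 153 [ 0.5909 -0.2177  0.0382] [ 0.5917 -0.2184  0.0375] 0.0391
[226. 338.] 167 [ 0.4797 -0.3782  0.0374] [ 0.4811 -0.3784  0.0374] 0.0387
[262. 351.] 180 [ 0.571  -0.3561  0.037 ] [ 0.5708 -0.3553  0.0367] 0.0379
[130. 419.] 412 [ 0.5005 -0.645   0.0349] [ 0.5023 -0.6452  0.034 ] 0.0359
[151. 433.] 186 [ 0.5613 -0.6401  0.0349] [ 0.5612 -0.6397  0.0339] 0.0356
[ 97. 453.] 688 [ 0.5204 -0.7248  0.0349] [ 0.5223 -0.7264  0.034 ] 0.0358
top [ 396  207  102   88 5970] ((0.7358524799346924, 0.19472336769104004), (0.24034684896469116, 0.34861406683921814), 23.476837158203125) 0.08919718595251777
rim [161 193  99  43 914] ((0.003462858498096466, -0.0015960559248924255), (0.23605352640151978, 0.2341235876083374), 0.5636597871780396) 0.014949142407792836
rim [365 193  40  28 125] ((0.4421541690826416, 0.38594183325767517), (0.10636241734027863, 0.15257734060287476), 89.45552825927734) 0.01586682913306032
rim [410 299  52  12 11
[... 1556 characters left out ...]
), ([249.0, 347.0, 276.0, 372.0], 0.6), ([378.0, 210.0, 411.0, 302.0], 0.16)]
lens1 [([295.0, 313.0, 323.0, 335.0], 0.92), ([329.0, 296.0, 356.0, 321.0], 0.75), ([249.0, 346.0, 274.0, 371.0], 0.73), ([216.0, 327.0, 244.0, 354.0], 0.7), ([341.0, 330.0, 367.0, 351.0], 0.69), ([268.0, 264.0, 290.0, 284.0], 0.68)]
cured1 [([376.0, 208.0, 498.0, 319.0], 0.18)]
cone [([264.0, 309.0, 280.0, 336.0], 0.83)]
bare_lens [([308.0, 359.0, 335.0, 374.0], 0.59)]
frame [([281.0, 181.0, 340.0, 205.0], 0.85), ([376.0, 209.0, 411.0, 296.0], 0.72)]
spray [([454.0, 187.0, 477.0, 217.0], 0.89), ([364.0, 196.0, 422.0, 222.0], 0.51)]
caliper [([183.0, 370.0, 263.0, 430.0], 0.69), ([377.0, 207.0, 497.0, 319.0], 0.5)]
```

Run:
```python
from m import *
a=np.deg2rad(23.47); xc=np.array([np.cos(a),np.sin(a)]); yc=np.array([-xc[1],xc[0]])
C=np.array([0.7345,0.1955]); O=C-0.12*xc
print('O',O)
for n in ['scene','side']:
    p=dict(np.load(f'pics/{n}0.npz')); w=cloud(p)
    L=np.stack([(w[...,:2]-O)@xc,(w[...,:2]-O)@yc,w[...,2]],-1)
    def st(name,m):
        q=L[m]; print(n,name,len(q),'min',np.nanmin(q,0).round(3),'max',np.nanmax(q,0).round(3),'med',np.nanmedian(q,0).round(3))
    ib=(abs(L[...,1])<0.19)
    st('handle',ib&(L[...,0]<-0.025)&(L[...,0]>-0.12)&(L[...,2]>0.05)&(L[...,2]<0.085))
    st('front',ib&(L[...,0]<0.02)&(L[...,0]>-0.04)&(L[...,2]>0.02)&(L[...,2]<0.06))
    st('top',ib&(L[...,0]<0.3)&(L[...,0]>-0.02)&(abs(L[...,2]-.088)<0.004))
    st('above',ib&(L[...,0]<0.25)&(L[...,0]>-0.04)&(L[...,2]>0.095))
    st('lever',ib&(L[...,0]<0.25)&(L[...,0]>-0.04)&(L[...,2]>0.135))
    st('balltop',ib&(L[...,0]<0.25)&(L[...,0]>-0.04)&(L[...,2]>0.175))
    st('knob',ib&(L[...,1]>0.0)&(L[...,0]<0.25)&(L[...,0]>-0.04)&(abs(L[...,2]-0.122)<0.008))
    x0,y0,z0=(380,200,130) if n=='scene' else (150,205,0)
    im=p['img'][y0:y0+110,x0:x0+125] 
    cv2.imwrite(f'pics/crop_{n}.png',cv2.resize(im,None,fx=5,fy=5))
```

```text
O [0.62442775 0.14770774]
scene handle 190 min [-0.065 -0.074  0.061] max [-0.025  0.069  0.075] med [-0.056 -0.013  0.071]
scene front 194 min [-0.016 -0.173  0.02 ] max [0.02  0.176 0.06 ] med [-0.    -0.168  0.042]
scene top 5586 min [ 0.001 -0.174  0.084] max [0.3   0.173 0.092] med [ 0.139 -0.033  0.089]
scene above 798 min [ 0.013 -0.127  0.095] max [0.159 0.076 0.193] med [ 0.05  -0.08   0.122]
scene lever 236 min [ 0.037 -0.104  0.135] max [ 0.063 -0.024  0.193] med [ 0.051 -0.054  0.165]
scene balltop 79 min [ 0.037 -0.047  0.175] max [ 0.063 -0.024  0.193] med [ 0.051 -0.038  0.185]
scene knob 33 min [0.027 0.023 0.114] max [0.065 0.076 0.129] med [0.058 0.031 0.124]
side handle 219 min [-0.066 -0.068  0.06 ] max [-0.025  0.072  0.077] med [-0.059  0.007  0.069]
side front 407 min [-0.017 -0.171  0.02 ] max [0.02  0.174 0.06 ] med [-0.015  0.071  0.039]
side top 6280 min [-0.002 -0.171  0.084] max [0.296 0.189 0.092] med [0.129 0.024 0.088]
side above 669 min [-0.    -0.144  0.095] max [0.231 0.111 0.192] med [0.043 0.028 0.111]
side lever 102 min [ 0.037 -0.096  0.135] max [ 0.062 -0.013  0.192] med [ 0.047 -0.026  0.181]
side balltop 72 min [ 0.037 -0.041  0.176] max [ 0.061 -0.013  0.192] med [ 0.049 -0.024  0.183]
side knob 101 min [0.026 0.024 0.116] max [0.064 0.08  0.129] med [0.043 0.055 0.125]
```

View pics/crop_scene.png

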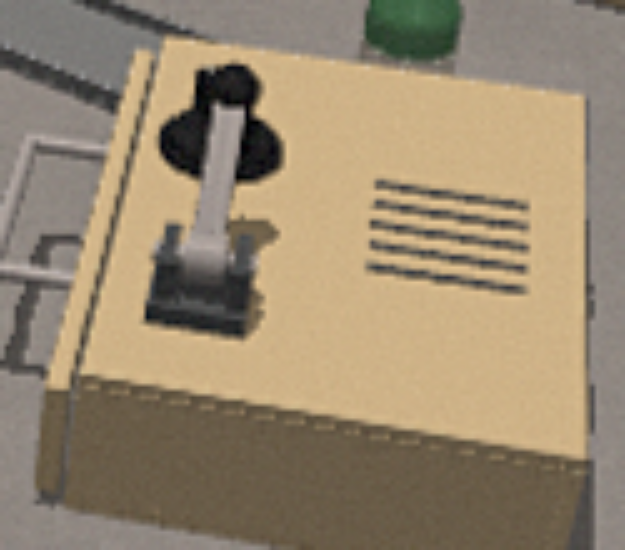

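View pics/crop_side.png

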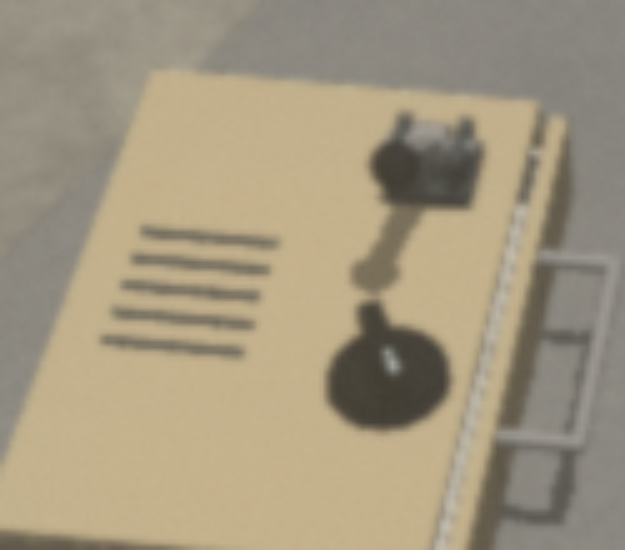

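Call:
{"fn": "drive_tool", "kwargs": {"deltas": [[0.336,0.91,0.083,0,0,0.395,1],[0.336,0.91,0.083,0,0,0.395,1],[0.336,0.91,0.083,0,0,0.395,1],[0.336,0.91,0.083,0,0,0.395,1],[0.336,0.91,0.083,0,0,0.395,1],[0.336,0.91,0.083,0,0,0.395,1],[0.336,0.91,0.083,0,0,0.395,1],[0.336,0.91,0.083,0,0,0.395,1]]}}

```text
t: 1.75
tool_pos: [0.3684, -0.421, 0.2114]
eef_rot: [-0.29, 0.29, -0.645, 0.645]
contact_force: [0.5, 0.4, 0.1]
width: 0.0858
```

Call:
{"fn": "drive_tool", "kwargs": {"deltas": [[0.336,0.91,0.083,0,0,0.395,1],[0.336,0.91,0.083,0,0,0.395,1],[0.336,0.91,0.083,0,0,0.395,1],[0.336,0.91,0.083,0,0,0.395,1],[0.336,0.91,0.083,0,0,0.395,1],[0.336,0.91,0.083,0,0,0.395,1],[0.336,0.91,0.083,0,0,0.395,1],[0.336,0.91,0.083,0,0,0.395,1]]}}

```text
t: 2.55
tool_pos: [0.4357, -0.2384, 0.228]
eef_rot: [-0.406, 0.406, -0.579, 0.579]
contact_force: [0.4, 0.5, -0.5]
width: 0.0856
```

Call:
{"fn": "drive_tool", "kwargs": {"deltas": [[0.336,0.91,0.083,0,0,0.395,1],[0.336,0.91,0.083,0,0,0.395,1],[0.336,0.91,0.083,0,0,0.395,1],[0.336,0.91,0.083,0,0,0.395,1],[0.336,0.91,0.083,0,0,0.395,1],[0.336,0.91,0.083,0,0,0.395,1],[0.336,0.91,0.083,0,0,0.395,1],[0.336,0.91,0.083,0,0,0.395,1]]}}

```text
t: 3.35
tool_pos: [0.5025, -0.0563, 0.2446]
eef_rot: [-0.508, 0.508, -0.492, 0.492]
contact_force: [0.7, 0.1, -0.2]
width: 0.0853
```

Call:
{"fn": "drive_tool", "kwargs": {"deltas": [[0.336,0.91,0.083,0,0,0.395,0.5],[0.336,0.91,0.083,0,0,0.395,0.5],[0.336,0.91,0.083,0,0,0.395,0.5],[0.336,0.91,0.083,0,0,0.395,0.5],[0.336,0.91,0.083,0,0,0.395,0.5],[0.336,0.91,0.083,0,0,0.395,0.5],[0.336,0.91,0.083,0,0,0.395,0.5],[0.336,0.91,0.083,0,0,0.395,0.5]], "newtons": 30}}

```text
t: 4.15
tool_pos: [0.5694, 0.1256, 0.2612]
eef_rot: [-0.592, 0.592, -0.387, 0.387]
contact_force: [-0.6, -0.3, 0.1]
width: 0.0425
```

Run:
```python
from m import *
o=ctrl.get_obs(); p=shot('wrist','w1.png'); print(o['t'],o['tool_pos'].round(4),Rq(o['eef_rot']).round(3).tolist(),o['joint_pos'].round(2),o['width'])
w=cloud(p,o)
a=np.deg2rad(23.47); xc=np.array([np.cos(a),np.sin(a)]); yc=np.array([-xc[1],xc[0]])
O=np.array([0.6244,0.1477])
L=np.stack([(w[...,:2]-O)@xc,(w[...,:2]-O)@yc,w[...,2]],-1)
m=(L[...,0]<-0.025)&(L[...,0]>-0.09)&(L[...,2]>0.05)&(L[...,2]<0.085)&(abs(L[...,1])<0.1)
m2=m&(abs(L[...,1])<.05); q=L[m2]; print('handle',len(q),q.min(0),q.max(0),np.median(q,0))
m=(abs(L[...,2]-.088)<.004)&(L[...,0]>-0.03)&(L[...,0]<0.02);q=L[m];print('topedge',len(q),q.min(0) if len(q) else 0)
```

```text
4.15 [0.5694 0.1256 0.2612] [[0.4, 0.0, 0.916], [-0.916, -0.0, 0.4], [0.0, -1.0, 0.0]] [ 0.05  0.42 -0.53  1.57  0.22  1.21 -0.11] 0.04245297985195169
handle 1190 [-0.06467653 -0.04991723  0.06507552] [-0.05468807  0.04999174  0.07328748] [-0.05930979  0.00517375  0.0704867 ]
topedge 6737 [ 0.00106128 -0.16781743  0.08400682]
```

View pics/w1.png

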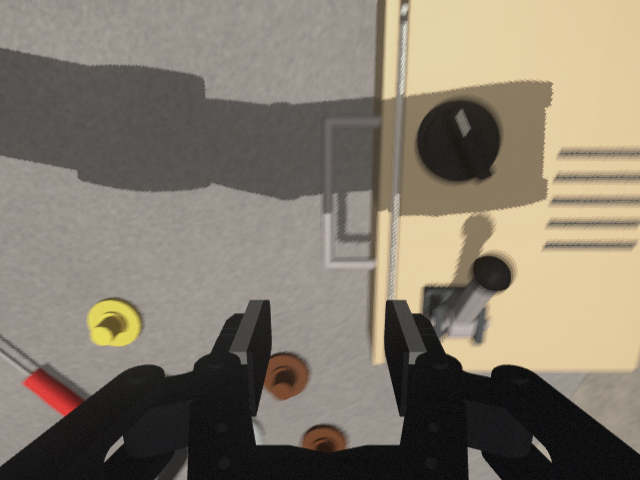

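Wrist view: the jaws are aligned with the cabinet, and the handle at (350,190) is straight under the tool according to the cloud. The drawer is practically home. I'll grip the handle and pull.

Call:
{"fn": "drive_tool", "kwargs": {"deltas": [[0,0,-1,0,0,0,0.5],[0,0,-1,0,0,0,0.5],[0,0,-1,0,0,0,0.5],[0,0,-1,0,0,0,0.5],[0,0,-1,0,0,0,0.5],[0,0,-1,0,0,0,0.5],[0,0,-1,0,0,0,0.5],[0,0,-0.5,0,0,0,0.5]]}}

```text
t: 5.0
tool_pos: [0.5681, 0.1241, 0.0716]
eef_rot: [-0.591, 0.592, -0.389, 0.387]
contact_force: [-0.4, -0.2, 0.5]
width: 0.0424
```

Call:
{"fn": "drive_tool", "kwargs": {"deltas": [[0,0,-0.6,0,0,0,0.5],[0,0,-0.4,0,0,0,0.5],[0,0,0,0,0,0,0.02],[0,0,0,0,0,0,0.02],[0,0,0,0,0,0,0.02],[0,0,0,0,0,0,0.02],[0,0,0,0,0,0,0.02],[0,0,0,0,0,0,0.02]], "newtons": 40}}

```text
t: 5.8
tool_pos: [0.5698, 0.1237, 0.0488]
eef_rot: [0.591, -0.591, 0.388, -0.389]
contact_force: [0.0, 0.2, -0.5]
width: 0.0014
```

Run:
```python
from m import *
p=shot('wrist','w2.png'); s=shot('side','s2.png'); s2=shot('scene','sc2.png'); print(ctrl.get_obs()['width'])
a=cv2.resize(s['img'][200:340,150:320],None,fx=3,fy=3); b=cv2.resize(s2['img'][180:320,350:520],None,fx=3,fy=3)[:,:290*1]
cv2.imwrite('pics/c2.png',np.hstack([a,b]))
```

```text
0.0017816493177060632
```

View pics/w2.png

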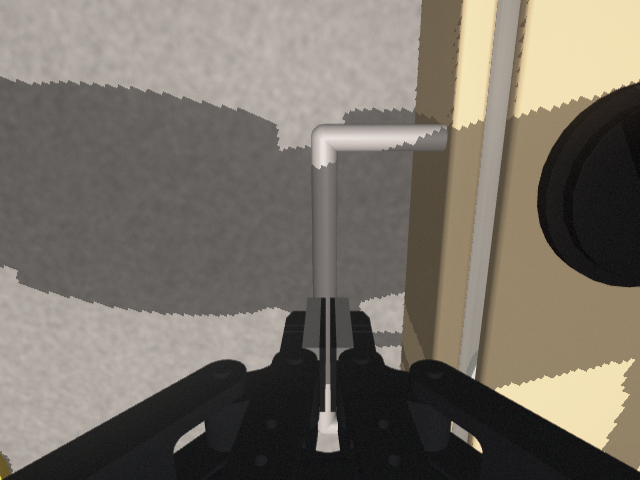

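View pics/c2.png

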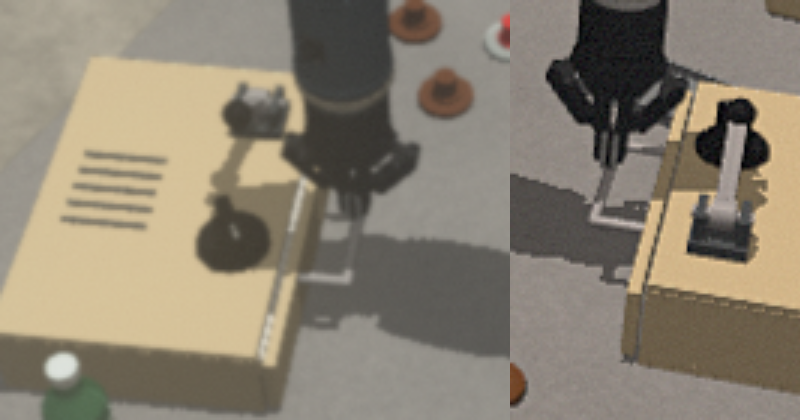

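Call:
{"fn": "drive_tool", "kwargs": {"deltas": [[-0.2,-0.085,0,0,0,0,0.02],[-0.2,-0.085,0,0,0,0,0.02],[-0.2,-0.085,0,0,0,0,0.02],[-0.2,-0.085,0,0,0,0,0.02],[-0.2,-0.085,0,0,0,0,0.02],[-0.2,-0.085,0,0,0,0,0.02],[-0.2,-0.085,0,0,0,0,0.02],[-0.2,-0.085,0,0,0,0,0.02]]}}

```text
t: 6.75
tool_pos: [0.5291, 0.1065, 0.0485]
eef_rot: [0.591, -0.591, 0.388, -0.388]
contact_force: [-0.2, 0.1, -0.3]
width: 0.002
```

Run:
```python
from m import *
o=ctrl.get_obs(); p=shot('wrist','w3.png'); w=cloud(p,o)
for u,v in [(325,200),(325,250),(325,285),(315,320),(340,320),(327,320),(327,370),(328,430),(400,135)]: print(u,v,w[v,u].round(4),p['range_z'][v,u].round(3))
```

```text
325 200 [5.178e-01 1.327e-01 4.000e-04] 0.232
325 250 [ 0.5295  0.1055 -0.0009] 0.242
325 285 [ 5.38e-01  8.56e-02 -2.00e-04] 0.248
315 320 [0.5221 0.116  0.1066] 0.136
340 320 [0.5294 0.1193 0.1069] 0.135
327 320 [ 5.483e-01  6.480e-02 -5.000e-04] 0.255
327 370 [5.621e-01 3.300e-02 4.000e-04] 0.264
328 430 [ 5.81e-01 -9.20e-03  4.00e-04] 0.278
400 135 [0.5402 0.1805 0.0008] 0.221
```

View pics/w3.png

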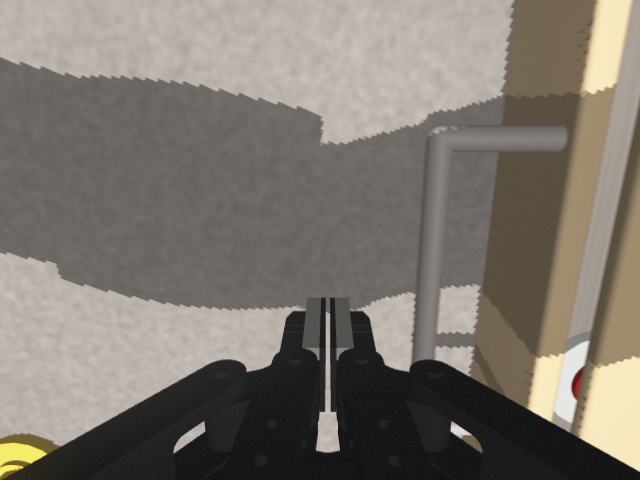

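```bash
cat >> m.py <<'E'
a=np.deg2rad(23.47); xc=np.array([np.cos(a),np.sin(a)]); yc=np.array([-xc[1],xc[0]])
O=np.array([0.6244,0.1477])
def cab(w): return np.stack([(w[...,:2]-O)@xc,(w[...,:2]-O)@yc,w[...,2]],-1)
def wor(x,y): return O+x*xc+y*yc
def handle(n='wrist',fn=None):
    o=ctrl.get_obs(); p=shot(n,fn); L=cab(cloud(p,o))
    m=(L[...,0]<-0.03)&(L[...,0]>-0.25)&(L[...,2]>0.055)&(L[...,2]<0.08)&(abs(L[...,1])<0.1)
    hsv=cv2.cvtColor(p['img'],cv2.COLOR_BGR2HSV)
    m&=hsv[...,1]<60
    q=L[m]
    if len(q)==0: print('no handle'); return
    xm=np.percentile(q[:,0],2); q=q[q[:,0]<xm+0.012]
    print(n,'handle',len(q),q.min(0).round(4),q.max(0).round(4),np.median(q,0).round(4), 'tool cab',cab(np.array(o['tool_pos'])[None]).round(4))
E
python3 - <<'E'
from m import *
for n in ['wrist','scene','side']: handle(n)
s=shot('side'); s2=shot('scene')
a=cv2.resize(s['img'][200:340,150:320],None,fx=3,fy=3); b=cv2.resize(s2['img'][180:320,350:520],None,fx=3,fy=3)[:,:290*1]
cv2.imwrite('pics/c3.png',np.hstack([a,b]))
E
```

```text
wrist handle 6181 [-0.0652 -0.0302  0.0638] [-0.0528  0.0713  0.0732] [-0.0608  0.0301  0.0705] tool cab [[-1.048e-01  1.000e-04  4.840e-02]]
scene handle 116 [-0.0655 -0.071   0.0633] [-0.053   0.0656  0.0753] [-0.0594 -0.0075  0.0707] tool cab [[-1.042e-01  1.000e-04  4.850e-02]]
side handle 115 [-0.066  -0.0401  0.0616] [-0.055   0.0725  0.0772] [-0.0616  0.0227  0.069 ] tool cab [[-1.036e-01  1.000e-04  4.850e-02]]
```

View pics/c3.png

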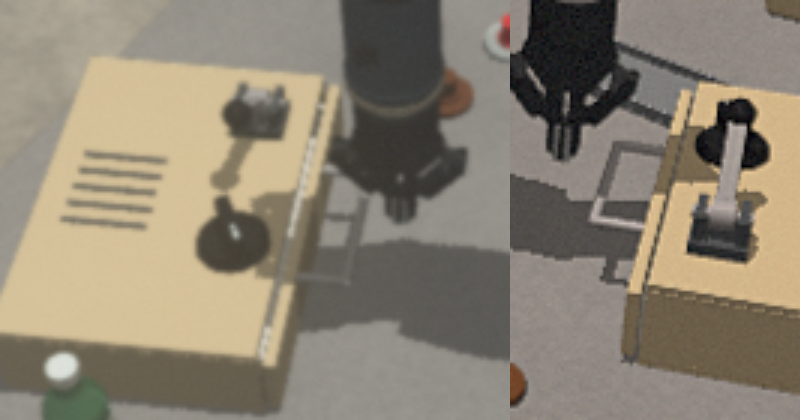

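Run:
```python
from m import *
for n in ['scene','side']:
    o=ctrl.get_obs(); p=shot(n); L=cab(cloud(p)); t=cab(np.array(o['tool_pos'])[None])[0]
    m=(np.hypot(L[...,0]-t[0],L[...,1]-t[1])<0.03)&(L[...,2]>0.01)&(L[...,2]<0.15)
    q=L[m]; q=q[q[:,2].argsort()]; print(n,len(q)); print(q[:12].round(4))
```

```text
scene 269
[[-0.095   0.0034  0.0867]
 [-0.1016 -0.0063  0.0882]
 [-0.1066 -0.0096  0.0894]
 [-0.0917 -0.0007  0.0898]
 [-0.1038 -0.0097  0.09  ]
 [-0.1091 -0.0113  0.09  ]
 [-0.0959 -0.0078  0.0903]
 [-0.1046 -0.0057  0.0906]
 [-0.1094 -0.0105  0.0927]
 [-0.0978 -0.0132  0.0932]
 [-0.1101 -0.007   0.0936]
 [-0.096  -0.0084  0.0938]]
side 209
[[-0.0977  0.0082  0.0855]
 [-0.1036  0.0095  0.0879]
 [-0.1009  0.0103  0.0886]
 [-0.0979  0.0086  0.0905]
 [-0.0952  0.0092  0.0909]
 [-0.1069  0.0122  0.0918]
 [-0.1009  0.0096  0.0922]
 [-0.1065  0.0093  0.0927]
 [-0.0922  0.0078  0.0931]
 [-0.1038  0.01    0.0932]
 [-0.1116  0.0056  0.0932]
 [-0.1146  0.0064  0.0947]]
```

The camera clouds and the wrist image row agree. The real fingertips end about 38 mm behind the reported TCP, so the fingers closed above the bar and never touched it. I'll correct for the 38 mm and grip again.

Call:
{"fn": "drive_tool", "kwargs": {"deltas": [[0.4,0.17,0.3,0,0,0,0.5],[0.4,0.17,0,0,0,0,0.5],[0.4,0.17,0,0,0,0,0.5],[0.4,0.17,0,0,0,0,0.5],[0,0,-0.3,0,0,0,0.5],[0,0,-0.5,0,0,0,0.5],[0,0,-0.5,0,0,0,0.5],[0,0,-0.5,0,0,0,0.5]]}}

```text
t: 7.95
tool_pos: [0.5686, 0.1233, 0.0094]
eef_rot: [-0.59, 0.591, -0.389, 0.388]
contact_force: [-0.2, -0.1, 0.6]
width: 0.0426
```

Call:
{"fn": "drive_tool", "kwargs": {"deltas": [[0,0,0,0,0,0,0.5],[0,0,0,0,0,0,0.02],[0,0,0,0,0,0,0.02],[0,0,0,0,0,0,0.02],[0,0,0,0,0,0,0.02],[0,0,0,0,0,0,0.02],[0,0,0,0,0,0,0.02],[0,0,0,0,0,0,0.02]], "newtons": 40}}

```text
t: 8.75
tool_pos: [0.5697, 0.1238, 0.0114]
eef_rot: [0.591, -0.591, 0.388, -0.389]
contact_force: [-1.3, -0.0, 5.6]
width: 0.0084
```

Call:
{"fn": "drive_tool", "kwargs": {"deltas": [[-0.3,-0.13,0,0,0,0,0.02],[-0.3,-0.13,0,0,0,0,0.02],[-0.3,-0.13,0,0,0,0,0.02],[-0.3,-0.13,0,0,0,0,0.02],[-0.3,-0.13,0,0,0,0,0.02],[-0.3,-0.13,0,0,0,0,0.02],[-0.3,-0.13,0,0,0,0,0.02],[-0.3,-0.13,0,0,0,0,0.02]]}}

```text
t: 9.55
tool_pos: [0.5093, 0.0976, 0.0114]
eef_rot: [0.591, -0.591, 0.388, -0.389]
contact_force: [2.3, 1.3, 5.5]
width: 0.0087
```

Call:
{"fn": "drive_tool", "kwargs": {"deltas": [[-0.3,-0.13,0,0,0,0,0.02],[-0.3,-0.13,0,0,0,0,0.02],[-0.3,-0.13,0,0,0,0,0.02],[-0.3,-0.13,0,0,0,0,0.02],[-0.3,-0.13,0,0,0,0,0.02],[-0.3,-0.13,0,0,0,0,0.02],[-0.3,-0.13,0,0,0,0,0.02],[-0.1,-0.04,0,0,0,0,0.02]]}}

```text
t: 10.35
tool_pos: [0.4535, 0.0735, 0.0114]
eef_rot: [-0.591, 0.591, -0.388, 0.388]
contact_force: [2.2, 1.6, 5.1]
width: 0.0081
```

Run:
```python
from m import *
handle('side'); s=shot('scene','sc4.png'); w=cloud(s); handle('scene')
for b in blobs(s,w): print(*b, cab(b[2][None]).round(3))
print(ctrl.get_obs()['contact_force'],ctrl.get_obs()['joint_pos'].round(2))
cv2.imwrite('pics/c4.png',cv2.resize(s['img'][170:400,200:520],None,fx=2.4,fy=2.4))
```

```text
side handle 38 [-0.2041 -0.003   0.0566] [-0.1899  0.0632  0.0797] [-0.1953  0.0096  0.0678] tool cab [[-0.1863 -0.      0.0114]]
scene handle 39 [-0.2032 -0.0646  0.0581] [-0.1888  0.0254  0.0795] [-0.1937 -0.0085  0.0707] tool cab [[-1.866e-01 -1.000e-04  1.130e-02]]
[371. 263.] 116 [0.5858 0.0495 0.0547] [0.5862 0.0498 0.0545] 0.056 [[-0.075 -0.075  0.055]]
[238. 293.] 282 [ 0.3812 -0.244   0.0275] [ 0.3834 -0.2451  0.0266] 0.0285 [[-0.379 -0.262  0.028]]
[278. 298.] 133 [ 0.4771 -0.1986  0.0379] [ 0.4775 -0.1992  0.0372] 0.0386 [[-0.273 -0.259  0.038]]
[309. 322.] 154 [ 0.5906 -0.2179  0.0384] [ 0.5914 -0.2175  0.0373] 0.0391 [[-0.177 -0.322  0.038]]
[226. 338.] 166 [ 0.48   -0.3788  0.0374] [ 0.4806 -0.3786  0.0368] 0.0385 [[-0.342 -0.425  0.037]]
[262. 351.] 180 [ 0.5704 -0.3552  0.038 ] [ 0.5709 -0.3552  0.0374] 0.0391 [[-0.25  -0.44   0.038]]
[130. 419.] 409 [ 0.5013 -0.6449  0.0345] [ 0.5018 -0.6454  0.0341] 0.0357 [[-0.429 -0.678  0.034]]
[151. 433.] 186 [ 0.5609 -0.6397  0.0344] [ 0.5613 -0.64    0.0338] 0.0357 [[-0.372 -0.697  0.034]]
[ 97. 453.] 695 [ 0.5203 -0.725   0.035 ] [ 0.5236 -0.7266  0.0341] 0.0359 [[-0.443 -0.759  0.035]]
[-1.32589561  0.82463056  9.57106001] [ 0.01  0.56 -0.39  2.19  0.46  0.47 -0.34]
```

View pics/c4.png

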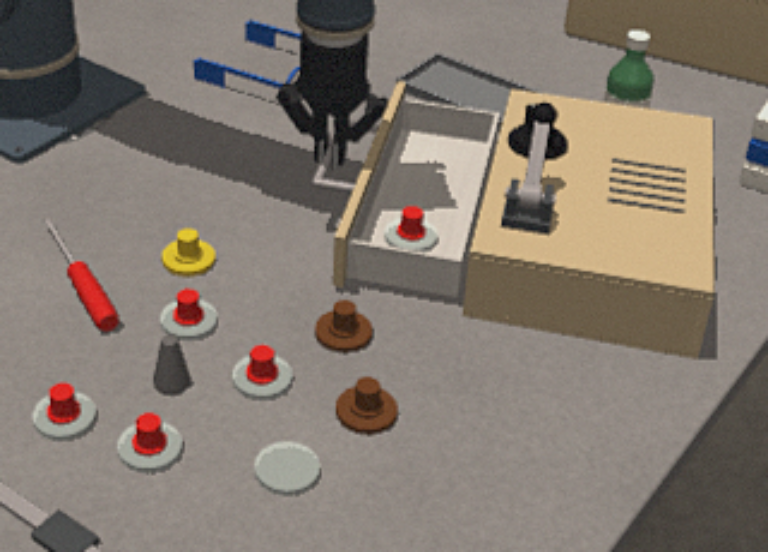

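The drawer is nearly at its stop and one cured lens is visible at (412,228) in the crop. I'll pull the last few mm, release and rise.

Call:
{"fn": "drive_tool", "kwargs": {"deltas": [[-0.11,-0.05,0,0,0,0,0.02],[-0.11,-0.05,0,0,0,0,0.02],[0,0,0,0,0,0,0.02],[0,0,0,0,0,0,0.02],[0,0,0,0,0,0,0.02],[0,0,0,0,0,0,0.02],[0,0,0,0,0,0,0.02],[0,0,0,0,0,0,0.02]]}}

```text
t: 11.3
tool_pos: [0.4523, 0.073, 0.0114]
eef_rot: [0.593, -0.589, 0.387, -0.389]
contact_force: [12.6, 4.4, -7.4]
width: 0.0084
```

Call:
{"fn": "drive_tool", "kwargs": {"deltas": [[0,0,0,0,0,0,0.5],[0,0,0,0,0,0,0.5],[0,0,0,0,0,0,0.5],[0,0,0,0,0,0,0.5],[0,0,1,0,0,0,0.5],[0,0,1,0,0,0,0.5],[0,0,1,0,0,0,0.5],[0,0,1,0,0,0,0.5]]}}

```text
t: 12.1
tool_pos: [0.4484, 0.0713, 0.1118]
eef_rot: [-0.591, 0.591, -0.389, 0.388]
contact_force: [0.4, -0.5, 1.0]
width: 0.0424
```

Call:
{"fn": "drive_tool", "kwargs": {"deltas": [[0,0,1,0,0,0,0.5],[0.6,-0.2,0.6,0,0,0,0.5],[0.6,-0.2,0.5,0,0,0,0.5],[0.6,-0.2,0.5,0,0,0,0.5],[0.6,-0.1,0,0,0,0,0.5],[0.6,0,0,0,0,0,0.5],[0.6,0,0,0,0,0,0.5],[0,0,0,0,0,0,0.5]]}}

```text
t: 12.9
tool_pos: [0.54, 0.0538, 0.1755]
eef_rot: [0.591, -0.591, 0.389, -0.388]
contact_force: [-0.1, -0.0, -0.1]
width: 0.0423
```

Run:
```python
from m import *
o=ctrl.get_obs(); p=shot('wrist','w5.png'); w=cloud(p,o); print(o['tool_pos'].round(4))
for b in blobs(p,w): print(*b, cab(b[2][None]).round(3))
L=cab(w)
s=shot('scene','sc5.png'); w=cloud(s); handle('scene'); handle('wrist')
for b in blobs(s,w): print(*b, cab(b[2][None]).round(3))
for nm,lo,hi in [('floor',.013,.021)]:
    m=(abs(L[...,2]-.017)<.004)&(L[...,0]>-0.15)&(L[...,0]<.02)&(abs(L[...,1])<.16); q=L[m]; print(nm,len(q),np.percentile(q,[1,99],axis=0).round(3))
m=(abs(L[...,2]-.076)<.005)&(L[...,0]>-0.18)&(L[...,0]<-.1)&(abs(L[...,1])<.17); q=L[m]; print('plate',len(q),np.percentile(q,[1,99],axis=0).round(3))
```

```text
[0.54   0.0538 0.1755]
[376. 235.] 1044 [0.5838 0.0523 0.0529] [0.5839 0.0527 0.0532] 0.0543 [[-0.075 -0.071  0.053]]
[ 37. 401.] 1569 [ 0.4085 -0.1037  0.152 ] [ 0.3627 -0.2282  0.0267] 0.026 [[-0.298 -0.145  0.152]]
scene handle 114 [-0.1926 -0.0737  0.0645] [-0.1792  0.0739  0.076 ] [-0.1855 -0.0078  0.0712] tool cab [[-0.1164 -0.0517  0.1756]]
wrist handle 3317 [-0.1916 -0.0677  0.0641] [-0.1786  0.071   0.0738] [-0.1853  0.0093  0.0704] tool cab [[-0.1166 -0.0516  0.1757]]
[371. 263.] 117 [0.5847 0.0517 0.0556] [0.5847 0.0498 0.0544] 0.056 [[-0.075 -0.072  0.056]]
[238. 293.] 281 [ 0.382  -0.2447  0.0277] [ 0.3867 -0.2464  0.0265] 0.0283 [[-0.379 -0.263  0.028]]
[278. 298.] 135 [ 0.4766 -0.2002  0.0388] [ 0.4772 -0.2     0.0381] 0.0395 [[-0.274 -0.26   0.039]]
[309. 322.] 153 [ 0.5907 -0.2177  0.0382] [ 0.5908 -0.2177  0.0374] 0.0391 [[-0.176 -0.322  0.038]]
[226. 338.] 166 [ 0.4812 -0.3783  0.0383] [ 0.4808 -0.3783  0.0372] 0.0388 [[-0.341 -0.425  0.038]]
[262. 351.] 181 [ 0.5708 -0.3552  0.0377] [ 0.5707 -0.356   0.0373] 0.0389 [[-0.249 -0.44   0.038]]
[130. 419.] 411 [ 0.5016 -0.6447  0.035 ] [ 0.5022 -0.6452  0.0341] 0.0357 [[-0.428 -0.678  0.035]]
[151. 433.] 187 [ 0.5605 -0.6401  0.0355] [ 0.5611 -0.6402  0.0344] 0.0361 [[-0.372 -0.697  0.036]]
[ 97. 453.] 691 [ 0.5209 -0.725   0.0353] [ 0.5217 -0.7266  0.0341] 0.0358 [[-0.443 -0.759  0.035]]
floor 41406 [[-0.128 -0.147  0.016]
 [-0.014  0.097  0.019]]
plate 7198 [[-0.175 -0.164  0.071]
 [-0.13   0.084  0.078]]
```

View pics/w5.png

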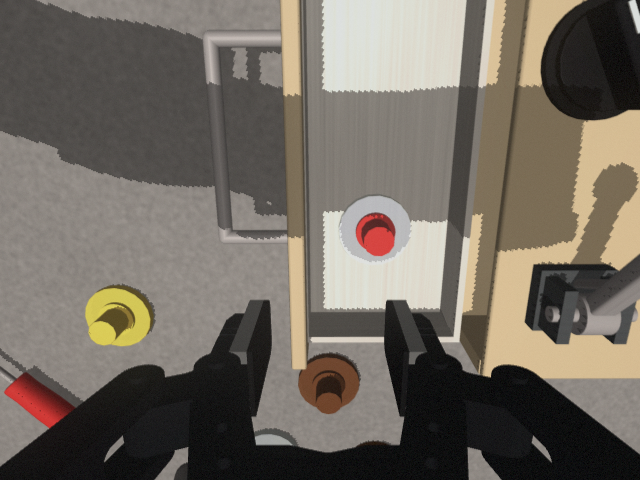

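One cured lens is at cabinet coordinates (-0.075,-0.071), with its block top at 0.053 m as expected. The drawer floor is otherwise empty and spans x -0.128 to -0.014, so it is at the stop. I'll pick the cured lens.

Call:
{"fn": "drive_tool", "kwargs": {"deltas": [[0.885,-0.035,-0.9,0,0,0,0.5],[0.885,-0.035,-0.9,0,0,0,0.5],[0,0,-1,0,0,0,0.5],[0,0,-1,0,0,0,0.5],[0,0,-1,0,0,0,0.5],[0,0,-1,0,0,0,0.5],[0,0,-1,0,0,0,0.5],[0,0,-0.7,0,0,0,0.5]]}}

```text
t: 13.9
tool_pos: [0.582, 0.052, -0.0128]
eef_rot: [-0.591, 0.591, -0.389, 0.388]
contact_force: [0.3, -0.0, 0.3]
width: 0.0429
```

Call:
{"fn": "drive_tool", "kwargs": {"deltas": [[0,0,0,0,0,0,0.5],[0,0,0,0,0,0,0.1],[0,0,0,0,0,0,0.1],[0,0,0,0,0,0,0.1],[0,0,0,0,0,0,0.1],[0,0,0,0,0,0,0.1],[0,0,0,0,0,0,0.1],[0,0,0,0,0,0,0.1]], "newtons": 40}}

```text
t: 14.7
tool_pos: [0.5832, 0.0523, -0.0112]
eef_rot: [-0.591, 0.591, -0.388, 0.388]
contact_force: [-2.4, -0.1, 5.2]
width: 0.0229
```

Run:
```python
from m import *
o=ctrl.get_obs(); p=shot('wrist','w6.png'); print(o['tool_pos'],o['width'],o['contact_force'])
# tray
s=ctrl.snapshot('side'); w=cloud(s); 
for n,pp in [('side',s),('scene',shot('scene'))]:
    w=cloud(pp); hsv=cv2.cvtColor(pp['img'],cv2.COLOR_BGR2HSV)
    m=(abs(w[...,0]-.442)<.13)&(abs(w[...,1]-.386)<.12)&(w[...,2]>.001)&(w[...,2]<.022)
    k,l,st,c=cv2.connectedComponentsWithStats(m.astype(np.uint8))
    i=1+st[1:,4].argmax(); q=w[l==i]; print(n,st[i],cv2.minAreaRect(q[:,:2].astype(np.float32)))
    mf=(l==i)&(w[...,2]<.007); q=w[mf]; print('floor',cv2.minAreaRect(q[:,:2].astype(np.float32)))
```

```text
[ 0.58320809  0.05227856 -0.01122571] 0.02285116859007292 [-2.38610248 -0.14093373  5.16520104]
side [ 211  340   85   74 2567] ((0.4614085555076599, 0.3898605406284332), (0.13933885097503662, 0.22321121394634247), 86.2971420288086)
floor ((0.4614085555076599, 0.3898605406284332), (0.13933885097503662, 0.22321121394634247), 86.2971420288086)
scene [390 189  54  36 575] ((0.47381874918937683, 0.420537531375885), (0.17088092863559723, 0.19062106311321259), 89.98455047607422)
floor ((0.47381919622421265, 0.42232370376586914), (0.16730861365795135, 0.19062106311321259), 89.98455047607422)
```

View pics/w6.png

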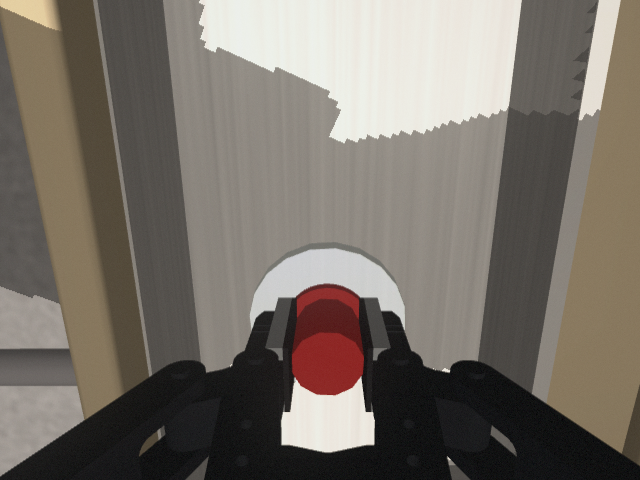

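Run:
```python
from m import *
for n,box in [('side',(200,335,300,415)),('scene',(355,183,425,228))]:
    p=dict(np.load(f'pics/{n}0.npz')); K=p['intrinsics']; R=p['R'];t=p['t']
    hsv=cv2.cvtColor(p['img'],cv2.COLOR_BGR2HSV); x0,y0,x1,y1=box
    w=cloud(p); m=np.zeros((480,640),bool); m[y0:y1,x0:x1]=(hsv[y0:y1,x0:x1,2]<(105 if n=='side' else 105))
    m&=(w[...,2]<.03)
    k,l,st,c=cv2.connectedComponentsWithStats(m.astype(np.uint8)); i=1+st[1:,4].argmax()
    cs,_=cv2.findContours((l==i).astype(np.uint8),cv2.RETR_EXTERNAL,cv2.CHAIN_APPROX_NONE)
    h=cv2.convexHull(cs[0])[:,0].astype(float)
    print(n,st[i],np.median(hsv[l==i],axis=0), np.median(hsv[y0:y1,x0:x1][~m[y0:y1,x0:x1]],axis=0))
    d=np.c_[(h-[K[0,2],K[1,2]])/K[0,0],np.ones(len(h))]@R; c0=-R.T@t
    s=(0.016-c0[2])/d[:,2]; P=c0+d*s[:,None]
    print(cv2.minAreaRect(P[:,:2].astype(np.float32)))
```

```text
side [212 375  79  36 257] [30.  9. 88.] [ 23.  17. 135.]
((0.43251556158065796, 0.43014973402023315), (0.19977043569087982, 0.08762284368276596), 27.37075424194336)
scene [365 193  56  30 326] [38. 10. 61.] [ 15.  24. 141.]
((0.4454798102378845, 0.3780144453048706), (0.11908920109272003, 0.15536242723464966), 88.79925537109375)
```

Run:
```python
from m import *
p=dict(np.load('pics/side0.npz')); K=p['intrinsics']; R=p['R'];t=p['t']
im=cv2.resize(p['img'][330:420,195:310],None,fx=6,fy=6,interpolation=cv2.INTER_CUBIC); cv2.imwrite('pics/tray.png',im)
h=np.array([(238,348),(291,377),(268,406),(213,375)],float)
d=np.c_[(h-[K[0,2],K[1,2]])/K[0,0],np.ones(4)]@R; c0=-R.T@t
P=c0+d*((0.016-c0[2])/d[:,2])[:,None]; print(P.round(3),P.mean(0))
```

```text
[[0.529 0.34  0.016]
 [0.364 0.342 0.016]
 [0.372 0.437 0.016]
 [0.539 0.436 0.016]] [0.45092765 0.38852727 0.016     ]
```

View pics/tray.png

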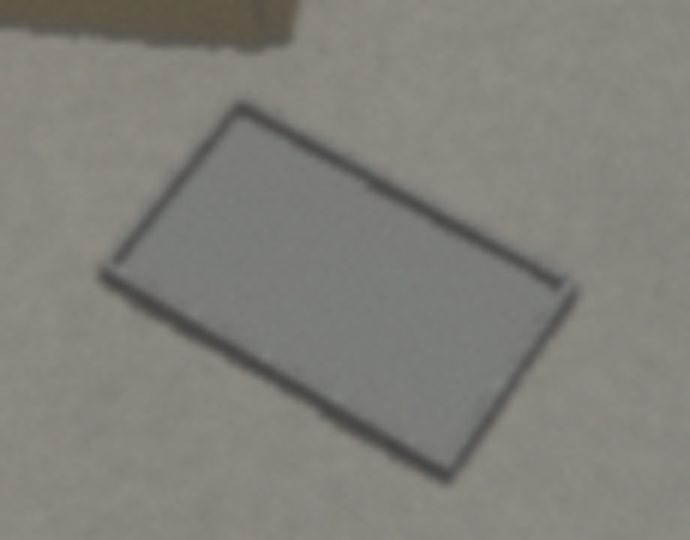

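Call:
{"fn": "drive_tool", "kwargs": {"deltas": [[0,0,0.6,0,0,0,0.1],[0,0,1,0,0,0,0.1],[0,0,1,0,0,0,0.1],[0,0,1,0,0,0,0.1],[0,0,1,0,0,0,0.1],[0,0,1,0,0,0,0.1],[0,0,0.6,0,0,0,0.1],[0,0,0,0,0,0,0.1]]}}

```text
t: 15.65
tool_pos: [0.5846, 0.0523, 0.1454]
eef_rot: [0.592, -0.59, 0.387, -0.39]
contact_force: [0.4, 0.2, -1.1]
width: 0.0226
```

Call:
{"fn": "drive_tool", "kwargs": {"deltas": [[-0.38,0.96,0,0,0,0,0.1],[-0.38,0.96,0,0,0,0,0.1],[-0.38,0.96,0,0,0,0,0.1],[-0.38,0.96,0,0,0,0,0.1],[-0.38,0.96,0,0,0,0,0.1],[-0.38,0.96,0,0,0,0,0.1],[-0.38,0.96,0,0,0,0,0.1],[-0.38,0.96,0,0,0,0,0.1]]}}

```text
t: 16.45
tool_pos: [0.5064, 0.2446, 0.1422]
eef_rot: [-0.59, 0.591, -0.389, 0.388]
contact_force: [0.4, 0.5, -1.1]
width: 0.0228
```

Call:
{"fn": "drive_tool", "kwargs": {"deltas": [[-0.38,0.96,0,0,0,0,0.1],[-0.38,0.96,-0.2,0,0,0,0.1],[-0.38,0.96,-0.2,0,0,0,0.1],[-0.38,0.96,-0.2,0,0,0,0.1],[-0.38,0.96,-0.2,0,0,0,0.1],[-0.38,0.96,-0.2,0,0,0,0.1],[0,0,-0.2,0,0,0,0.1],[0,0,0,0,0,0,0.1]]}}

```text
t: 17.25
tool_pos: [0.4493, 0.3877, 0.1116]
eef_rot: [-0.59, 0.592, -0.388, 0.388]
contact_force: [0.1, -1.1, -1.4]
width: 0.0231
```

Run:
```python
from m import *
o=ctrl.get_obs(); p=shot('wrist','w7.png'); print(o['tool_pos'],o['width']); w=cloud(p,o)
for u,v in [(200,200),(100,200)]: print(w[v,u])
s=shot('side'); s2=shot('scene')
a=cv2.resize(s['img'][290:430,190:330],None,fx=3,fy=3); b=cv2.resize(s2['img'][120:260,350:490],None,fx=3,fy=3)[:,:360]
cv2.imwrite('pics/c7.png',np.hstack([a,b]))
```

```text
[0.44934039 0.38769592 0.11161656] 0.023078721476345702
[ 3.61526337e-01  3.65807935e-01 -1.64159407e-04]
[0.29676167 0.33779947 0.00048219]
```

View pics/w7.png

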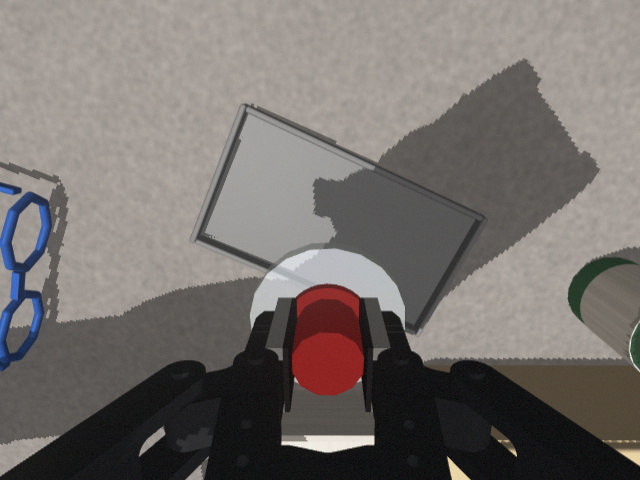

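View pics/c7.png

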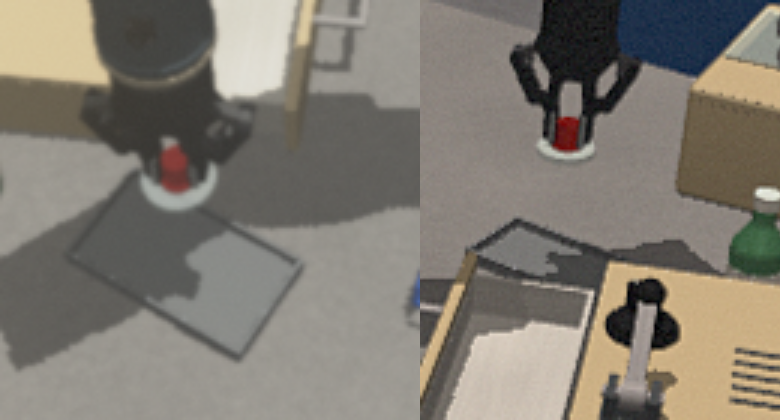

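Run:
```python
from m import *
p=shot('wrist'); o=ctrl.get_obs(); K=np.array(p['intrinsics']); T=np.array(p['T_tool_cam']); R=Rq(o['eef_rot'])
P=[]
for u,v in [(243,104),(484,217),(415,333),(193,238)]:
    d=R@T[:3,:3]@[(u-K[0,2])/K[0,0],(v-K[1,2])/K[1,1],1]; c=R@T[:3,3]+o['tool_pos']
    P.append(c+d*(0.016-c[2])/d[2])
P=np.array(P);print(P.round(4),P.mean(0)); print(o['tool_pos'])
```

```text
[[0.372  0.4395 0.016 ]
 [0.5476 0.4354 0.016 ]
 [0.5447 0.3373 0.016 ]
 [0.3702 0.3428 0.016 ]] [0.45861594 0.38876109 0.016     ]
[0.45099025 0.38701764 0.11332162]
```

The tray centre measures (0.459,0.389), with sides of about 0.175 x 0.098 as expected. I'll lower the lens, release and go back up.

Call:
{"fn": "drive_tool", "kwargs": {"deltas": [[0.3,0.07,-0.8,0,0,0,0.1],[0,0,-1,0,0,0,0.1],[0,0,-1,0,0,0,0.1],[0,0,-1,0,0,0,0.1],[0,0,-0.8,0,0,0,0.1],[0,0,-0.5,0,0,0,0.1],[0,0,-0.25,0,0,0,0.1],[0,0,-0.1,0,0,0,0.1]]}}

```text
t: 18.25
tool_pos: [0.4581, 0.3898, -0.0228]
eef_rot: [-0.591, 0.591, -0.389, 0.389]
contact_force: [0.4, 0.4, -0.5]
width: 0.0226
```

Call:
{"fn": "drive_tool", "kwargs": {"deltas": [[0,0,0,0,0,0,0.1],[0,0,0,0,0,0,0.45],[0,0,0,0,0,0,0.45],[0,0,0,0,0,0,0.45],[0,0,0.5,0,0,0,0.45],[0,0,1,0,0,0,0.45],[0,0,1,0,0,0,0.45],[0,0,1,0,0,0,0.45]]}}

```text
t: 19.05
tool_pos: [0.4577, 0.3901, 0.0667]
eef_rot: [0.591, -0.591, 0.388, -0.388]
contact_force: [0.5, 0.7, 0.2]
width: 0.0384
```

Call:
{"fn": "drive_tool", "kwargs": {"deltas": [[0,-0.5,1,0,0,0,0.45],[0.07,-1,1,0,0,0,0.45],[0.07,-1,1,0,0,0,0.45],[0.07,-1,1,0,0,0,0.45],[0.07,-1,0.5,0,0,0,0.45],[0.07,-1,0,0,0,0,0.45],[0.07,-1,0,0,0,0,0.45],[0.07,-1,0,0,0,0,0.45]]}}

```text
t: 19.85
tool_pos: [0.47, 0.2016, 0.1785]
eef_rot: [0.591, -0.591, 0.388, -0.389]
contact_force: [0.0, 0.0, -0.2]
width: 0.0385
```

Run:
```python
from m import *
s=shot('scene','sc8.png'); w=cloud(s); print(ctrl.get_obs()['tool_pos'])
for b in blobs(s,w): print(*b)
s2=shot('side','s8.png')
```

```text
[0.47042494 0.19651009 0.17798381]
[397. 203.] 78 [0.462  0.386  0.0431] [0.4618 0.3862 0.0425] 0.0441
[238. 293.] 281 [ 0.3816 -0.2442  0.0274] [ 0.3843 -0.2453  0.0262] 0.028
[278. 298.] 135 [ 0.4773 -0.1996  0.0384] [ 0.4779 -0.2003  0.0377] 0.0393
[309. 322.] 153 [ 0.5912 -0.2176  0.0384] [ 0.591  -0.2179  0.0372] 0.0386
[226. 338.] 166 [ 0.4805 -0.3779  0.0371] [ 0.4811 -0.3784  0.037 ] 0.0384
[262. 351.] 181 [ 0.5706 -0.3554  0.0378] [ 0.5702 -0.3552  0.0374] 0.0391
[130. 419.] 407 [ 0.4999 -0.6444  0.035 ] [ 0.5009 -0.6449  0.034 ] 0.0358
[151. 433.] 187 [ 0.561  -0.6395  0.0351] [ 0.5613 -0.6398  0.0342] 0.036
[ 97. 453.] 686 [ 0.5208 -0.7249  0.035 ] [ 0.5231 -0.7266  0.0339] 0.0356
```

View pics/s8.png

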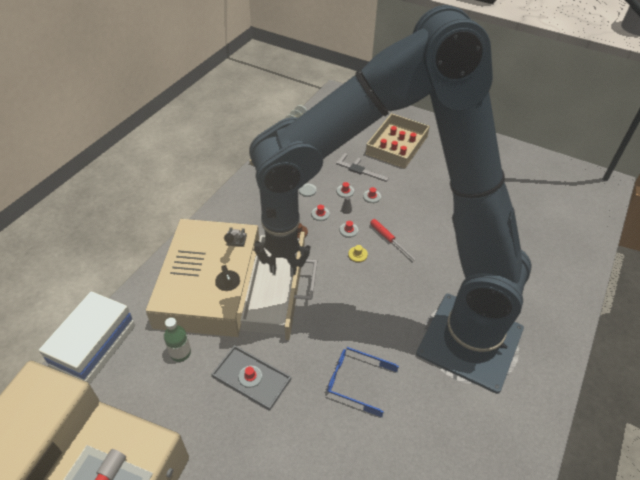

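Run:
```python
from m import *
for y in (-.112,-.037,.037,.112): print(y,wor(-.0705,y).round(4))
for n in ['scene','side']:
    p=dict(np.load(f'pics/{n}0.npz')); w=cloud(p)
    for nm,c,r in [('cone',(.53,-.28),.05)]:
        m=(np.hypot(w[...,0]-c[0],w[...,1]-c[1])<r)&(w[...,2]>.042)&(w[...,2]<.07); q=w[m]; print(n,nm,len(q),np.median(q,0).round(3) if len(q) else '',q.max(0) if len(q) else '')
```

```text
-0.112 [0.6043 0.0169]
-0.037 [0.5745 0.0857]
0.037 [0.545  0.1536]
0.112 [0.5151 0.2224]
scene cone 83 [ 0.53  -0.282  0.053] [ 0.53977707 -0.26909604  0.06223843]
side cone 39 [ 0.524 -0.272  0.054] [ 0.53354726 -0.26144307  0.06718831]
```

Call:
{"fn": "drive_tool", "kwargs": {"deltas": [[0.016,-0.99,0,0,0,0,0.5],[0.016,-0.99,0,0,0,0,0.5],[0.016,-0.99,0,0,0,0,0.5],[0.016,-0.99,0,0,0,0,0.5],[0.016,-0.99,0,0,0,0,0.5],[0.016,-0.99,0,0,0,0,0.5],[0.016,-0.99,0,0,0,0,0.5],[0.016,-0.99,0,0,0,0,0.5]]}}

```text
t: 20.75
tool_pos: [0.4734, 0.0043, 0.1781]
eef_rot: [0.591, -0.591, 0.388, -0.388]
contact_force: [0.6, 0.0, 0.4]
width: 0.0428
```

Call:
{"fn": "drive_tool", "kwargs": {"deltas": [[0.016,-0.99,-0.35,0,0,0,0.5],[0.016,-0.99,-0.35,0,0,0,0.5],[0.016,-0.99,-0.35,0,0,0,0.5],[0.016,-0.99,-0.35,0,0,0,0.5],[0.016,-0.99,-0.35,0,0,0,0.5],[0.016,-0.99,-0.35,0,0,0,0.5],[0.016,-0.99,-0.35,0,0,0,0.5],[0.016,-0.99,-0.35,0,0,0,0.5]]}}

```text
t: 21.55
tool_pos: [0.4771, -0.1939, 0.1077]
eef_rot: [0.591, -0.591, 0.388, -0.388]
contact_force: [-0.3, -0.8, 0.5]
width: 0.0424
```

Run:
```python
from m import *
s=shot('scene','sc9.png'); w=cloud(s); print(ctrl.get_obs()['tool_pos'])
for b in blobs(s,w): print(b[0],b[1],b[2])
o=ctrl.get_obs(); p=shot('wrist','w9.png'); w=cloud(p,o); print(o['tool_pos'])
for b in blobs(p,w): print(b[0],b[1],b[2])
```

```text
[ 0.47593474 -0.19854168  0.10626521]
[397. 203.] 80 [0.4607 0.3886 0.0423]
[238. 293.] 281 [ 0.382  -0.2454  0.0279]
[278. 298.] 132 [ 0.4778 -0.1994  0.0378]
[309. 322.] 152 [ 0.5912 -0.218   0.0382]
[226. 338.] 166 [ 0.4811 -0.3789  0.0393]
[262. 351.] 181 [ 0.5701 -0.3544  0.0373]
[130. 419.] 414 [ 0.4999 -0.6451  0.0351]
[151. 433.] 187 [ 0.562  -0.6395  0.0351]
[ 97. 453.] 695 [ 0.5209 -0.7249  0.0353]
[ 0.47593474 -0.19854168  0.10626521]
[167. 229.] 5689 [ 0.3801 -0.2415  0.0254]
[328. 230.] 1574 [ 0.477  -0.1976  0.0358]
[467. 314.] 1846 [ 0.5908 -0.2155  0.0358]
[258. 426.] 154 [ 0.4912 -0.373   0.022 ]
[355. 436.] 479 [ 0.5189 -0.2716  0.118 ]
```

View pics/w9.png

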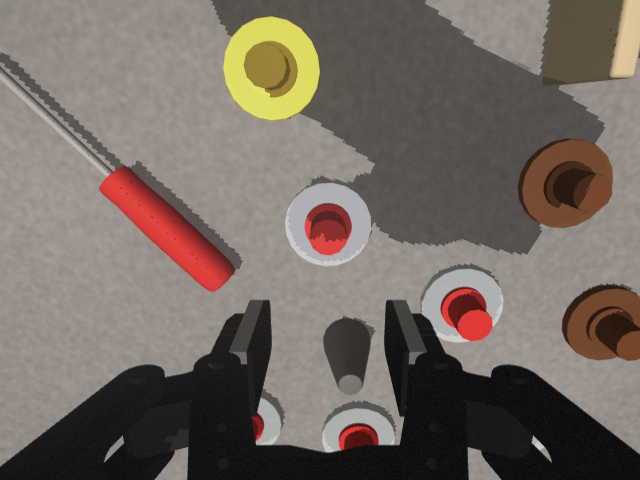

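Call:
{"fn": "drive_tool", "kwargs": {"deltas": [[0.04,0,-1,0,0,0,0.5],[0,0,-1,0,0,0,0.5],[0,0,-1,0,0,0,0.5],[0,0,-1,0,0,0,0.5],[0,0,-0.8,0,0,0,0.5],[0,0,-0.4,0,0,0,0.5],[0,0,-0.13,0,0,0,0.5],[0,0,0,0,0,0,0.1]]}}

```text
t: 22.45
tool_pos: [0.4779, -0.1931, -0.0256]
eef_rot: [0.591, -0.591, 0.388, -0.388]
contact_force: [-0.5, 0.1, -0.0]
width: 0.0296
```

Call:
{"fn": "drive_tool", "kwargs": {"deltas": [[0,0,0,0,0,0,0.1],[0,0,0,0,0,0,0.1],[0,0,0,0,0,0,0.1],[0,0,0,0,0,0,0.1],[0,0,0.5,0,0,0,0.1],[0,0,1,0,0,0,0.1],[0,0,1,0,0,0,0.1],[0,0,1,0,0,0,0.1]], "newtons": 45}}

```text
t: 23.25
tool_pos: [0.4772, -0.1935, 0.0632]
eef_rot: [0.591, -0.591, 0.388, -0.388]
contact_force: [-0.0, -0.8, -0.6]
width: 0.0228
```

Call:
{"fn": "drive_tool", "kwargs": {"deltas": [[0,0.2,1,0,0,0,0.1],[0.09,0.99,1,0,0,0,0.1],[0.09,0.99,0.4,0,0,0,0.1],[0.09,0.99,0,0,0,0,0.1],[0.09,0.99,0,0,0,0,0.1],[0.09,0.99,0,0,0,0,0.1],[0.09,0.99,0,0,0,0,0.1],[0.09,0.99,0,0,0,0,0.1]]}}

```text
t: 24.05
tool_pos: [0.493, -0.0144, 0.1224]
eef_rot: [0.591, -0.591, 0.388, -0.389]
contact_force: [0.4, 0.9, -0.3]
width: 0.0227
```

Call:
{"fn": "drive_tool", "kwargs": {"deltas": [[0.09,0.99,0,0,0,0,0.1],[0.09,0.99,0,0,0,0,0.1],[0.09,0.99,0,0,0,0,0.1],[0.09,0.99,0,0,0,0,0.1],[0.09,0.99,0,0,0,0,0.1],[0.09,0.99,0,0,0,0,0.1],[0.09,0.99,0,0,0,0,0.1],[0.09,0.99,0,0,0,0,0.1]]}}

```text
t: 24.85
tool_pos: [0.511, 0.1836, 0.1225]
eef_rot: [0.591, -0.591, 0.388, -0.388]
contact_force: [0.8, -0.9, -0.7]
width: 0.0223
```

Run:
```python
from m import *
s=shot('scene','sc10.png'); w=cloud(s)
for b in blobs(s,w): print(b[0],b[1],b[2])
o=ctrl.get_obs();print(o['t'],o['tool_pos'],o['width']); shot('wrist','w10.png')
```

```text
[378. 194.] 92 [0.5117 0.1742 0.1859]
[397. 203.] 80 [0.4606 0.3869 0.042 ]
[238. 293.] 284 [ 0.3815 -0.2449  0.0274]
[309. 322.] 153 [ 0.5911 -0.2176  0.0378]
[226. 338.] 166 [ 0.4819 -0.3785  0.038 ]
[262. 351.] 179 [ 0.5701 -0.3557  0.0375]
[130. 419.] 408 [ 0.5006 -0.6446  0.0349]
[151. 433.] 187 [ 0.561 -0.639  0.035]
[ 97. 453.] 689 [ 0.5214 -0.725   0.035 ]
24.9 [0.51100894 0.18900347 0.12280308] 0.022699541538986377
```

View pics/w10.png

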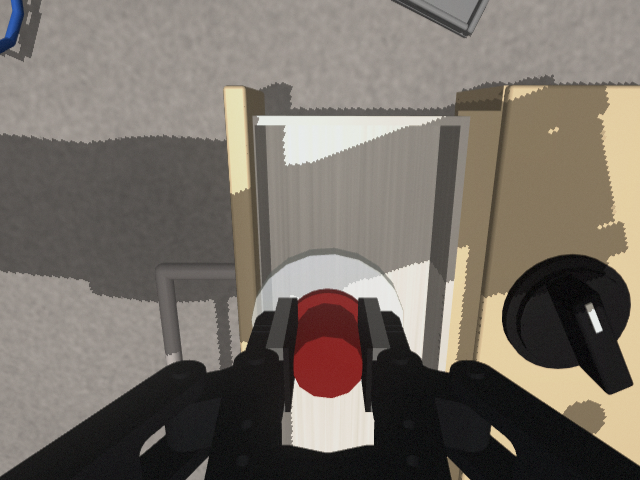

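Call:
{"fn": "drive_tool", "kwargs": {"deltas": [[0.05,0.7,0,0,0,0,0.1],[0.05,0.7,0,0,0,0,0.1],[0,0,0,0,0,0,0.1],[0,0,-0.5,0,0,0,0.1],[0,0,-0.5,0,0,0,0.1],[0,0,0,0,0,0,0.1],[0,0,0,0,0,0,0.1],[0,0,0,0,0,0,0.1]]}}

```text
t: 25.75
tool_pos: [0.5138, 0.2174, 0.0966]
eef_rot: [-0.591, 0.591, -0.389, 0.389]
contact_force: [-0.1, 0.1, -0.7]
width: 0.0229
```

Run:
```python
from m import *
o=ctrl.get_obs();print(o['t'],o['tool_pos'],o['width'],cab(o['tool_pos'][None])); p=shot('wrist','w11.png');w=cloud(p,o)
for b in blobs(p,w): print(b[0],b[1],b[2],cab(b[2][None]))
p=shot('scene');w=cloud(p)
for b in blobs(p,w)[:2]: print(b[0],b[1],b[2],cab(b[2][None]))
```

```text
25.75 [0.51382459 0.21740348 0.09655131] 0.02286452177528426 [[-0.07366664  0.10797556  0.09655131]]
[327. 345.] 6160 [0.5164 0.2143 0.1572] [[-0.07254032  0.10410313  0.1572    ]]
[385. 198.] 90 [0.5186 0.2114 0.159 ] [[-0.07167731  0.10056686  0.159     ]]
[398. 203.] 66 [0.5439 0.2152 0.1361] [[-0.04695699  0.09397628  0.1361    ]]
```

Call:
{"fn": "drive_tool", "kwargs": {"deltas": [[0,0.24,-0.8,0,0,0,0.1],[0,0,-1,0,0,0,0.1],[0,0,-0.9,0,0,0,0.1],[0,0,-0.7,0,0,0,0.1],[0,0,-0.5,0,0,0,0.1],[0,0,-0.25,0,0,0,0.1],[0,0,-0.1,0,0,0,0.1],[0,0,0,0,0,0,0.1]]}}

```text
t: 26.65
tool_pos: [0.5156, 0.2245, -0.0081]
eef_rot: [0.592, -0.59, 0.388, -0.389]
contact_force: [1.3, -0.6, 7.0]
width: 0.0226
```

Call:
{"fn": "drive_tool", "kwargs": {"deltas": [[0,0,0,0,0,0,0.5],[0,0,0,0,0,0,0.5],[0,0,0,0,0,0,0.5],[0,0,0.3,0,0,0,0.5],[0,0,0.8,0,0,0,0.5],[0,0,1,0,0,0,0.5],[0,0,1,0,0,0,0.5],[0,0,1,0,0,0,0.5]]}}

```text
t: 27.45
tool_pos: [0.5135, 0.2237, 0.0942]
eef_rot: [-0.591, 0.591, -0.388, 0.388]
contact_force: [-0.3, 0.1, -0.7]
width: 0.0428
```

Run:
```python
from m import *
o=ctrl.get_obs();print(o['t'],o['tool_pos'],o['width']); p=shot('wrist','w12.png');w=cloud(p,o)
for b in blobs(p,w): print(b[0],b[1],b[2],cab(b[2][None]))
p=shot('scene');w=cloud(p)
for b in blobs(p,w): print(b[0],b[1],b[2])
print(ctrl.get_obs()['tool_pos'])
```

```text
27.45 [0.51347544 0.22370122 0.09416999] 0.04282963714330171
[331. 252.] 1836 [0.5181 0.2209 0.0528] [[-0.06835239  0.10948005  0.0528    ]]
[397. 204.] 74 [0.545 0.231 0.143]
[384. 228.] 90 [0.5173 0.2194 0.0558]
[238. 293.] 281 [ 0.3811 -0.2431  0.0277]
[309. 322.] 152 [ 0.5903 -0.2188  0.038 ]
[226. 338.] 166 [ 0.4806 -0.3779  0.0386]
[262. 351.] 180 [ 0.5702 -0.3555  0.0386]
[130. 419.] 407 [ 0.5004 -0.6447  0.0347]
[151. 433.] 188 [ 0.5616 -0.6393  0.0345]
[ 97. 453.] 686 [ 0.5215 -0.7248  0.0349]
[0.51539719 0.22480481 0.0963459 ]
```

View pics/w12.png

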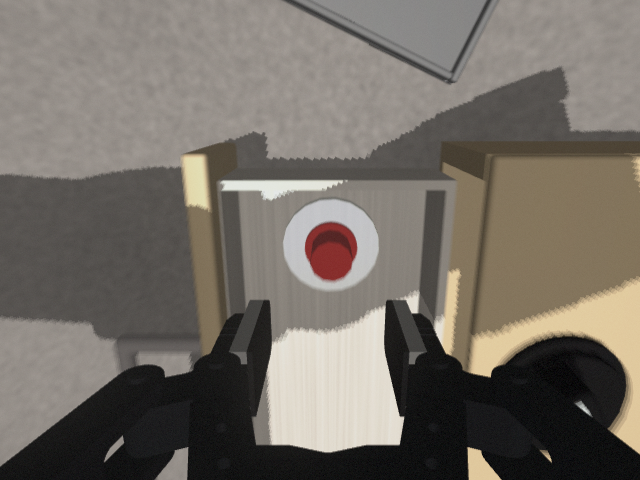

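Lens A stands flat at cabinet coordinates (-0.068, 0.109), at (331,250) in the image. Next is lens B at (0.591,-0.217).

Call:
{"fn": "drive_tool", "kwargs": {"deltas": [[0,0,0.8,0,0,0,0.5],[0.167,-0.98,0.6,0,0,0,0.5],[0.167,-0.98,0,0,0,0,0.5],[0.167,-0.98,0,0,0,0,0.5],[0.167,-0.98,0,0,0,0,0.5],[0.167,-0.98,0,0,0,0,0.5],[0.167,-0.98,0,0,0,0,0.5],[0.167,-0.98,0,0,0,0,0.5]]}}

```text
t: 28.35
tool_pos: [0.5427, 0.0511, 0.1275]
eef_rot: [-0.591, 0.591, -0.389, 0.388]
contact_force: [0.6, -0.5, 0.4]
width: 0.0428
```

Call:
{"fn": "drive_tool", "kwargs": {"deltas": [[0.167,-0.98,0,0,0,0,0.5],[0.167,-0.98,0,0,0,0,0.5],[0.167,-0.98,0,0,0,0,0.5],[0.167,-0.98,0,0,0,0,0.5],[0.167,-0.98,0,0,0,0,0.5],[0.167,-0.98,0,0,0,0,0.5],[0.167,-0.98,0,0,0,0,0.5],[0.167,-0.98,0,0,0,0,0.5]]}}

```text
t: 29.15
tool_pos: [0.576, -0.1448, 0.1275]
eef_rot: [-0.591, 0.591, -0.389, 0.388]
contact_force: [0.1, 0.4, -0.7]
width: 0.0427
```

Call:
{"fn": "drive_tool", "kwargs": {"deltas": [[0.167,-0.98,0,0,0,0,0.5],[0.167,-0.98,0,0,0,0,0.5],[0.167,-0.98,-0.5,0,0,0,0.5],[0,0,-0.8,0,0,0,0.5],[0,0,-0.8,0,0,0,0.5],[0,0,0,0,0,0,0.5],[0,0,0,0,0,0,0.5],[0,0,0,0,0,0,0.5]]}}

```text
t: 29.95
tool_pos: [0.5895, -0.2172, 0.0763]
eef_rot: [0.591, -0.591, 0.388, -0.389]
contact_force: [-0.1, -1.3, 0.4]
width: 0.0426
```

Run:
```python
from m import *
o=ctrl.get_obs();print(o['t'],o['tool_pos'],o['width']); p=shot('wrist','w13.png');w=cloud(p,o)
for b in blobs(p,w): print(b[0],b[1],b[2])
p=shot('scene');w=cloud(p)
for b in blobs(p,w): print(b[0],b[1],b[2])
print(ctrl.get_obs()['tool_pos'])
```

```text
29.95 [ 0.58952091 -0.21715664  0.07630987] 0.042605224047507474
[ 21. 183.] 2408 [ 0.4172 -0.2553  0.0248]
[330. 244.] 1990 [ 0.5915 -0.2156  0.0359]
[ 76. 389.] 1909 [ 0.5026 -0.3071  0.1072]
[397. 203.] 80 [0.4591 0.3901 0.0419]
[384. 228.] 93 [0.517  0.2173 0.0554]
[238. 293.] 283 [ 0.3813 -0.244   0.0279]
[309. 322.] 150 [ 0.5927 -0.2164  0.0385]
[226. 338.] 165 [ 0.4802 -0.3789  0.0377]
[262. 351.] 181 [ 0.5704 -0.3548  0.0377]
[130. 419.] 414 [ 0.5009 -0.6448  0.0349]
[151. 433.] 189 [ 0.5605 -0.6399  0.0349]
[ 97. 453.] 698 [ 0.5201 -0.7247  0.0349]
[ 0.58949484 -0.21730955  0.07635322]
```

View pics/w13.png

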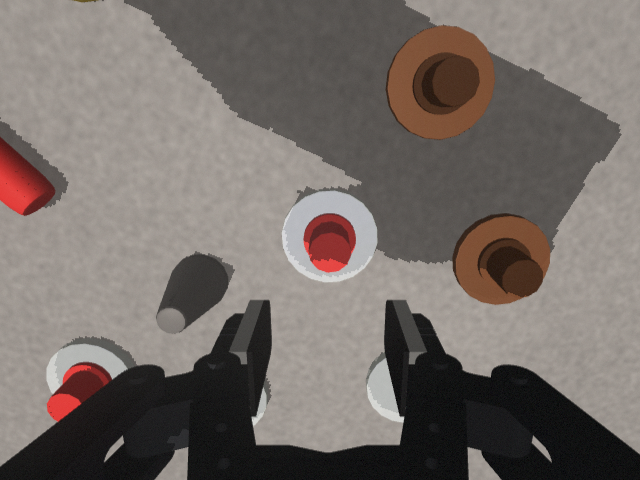

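Call:
{"fn": "drive_tool", "kwargs": {"deltas": [[0.08,0.06,-1,0,0,0,0.5],[0,0,-1,0,0,0,0.5],[0,0,-1,0,0,0,0.5],[0,0,-0.7,0,0,0,0.5],[0,0,-0.33,0,0,0,0.5],[0,0,-0.1,0,0,0,0.5],[0,0,0,0,0,0,0.5],[0,0,0,0,0,0,0.1]]}}

```text
t: 30.85
tool_pos: [0.5916, -0.216, -0.0269]
eef_rot: [0.591, -0.591, 0.388, -0.389]
contact_force: [0.2, -0.8, 0.3]
width: 0.0295
```

Call:
{"fn": "drive_tool", "kwargs": {"deltas": [[0,0,0,0,0,0,0.1],[0,0,0,0,0,0,0.1],[0,0,0,0,0,0,0.1],[0,0,0,0,0,0,0.1],[0,0,0.5,0,0,0,0.1],[0,0,1,0,0,0,0.1],[0,0,1,0,0,0,0.1],[0,0,1,0,0,0,0.1]]}}

```text
t: 31.65
tool_pos: [0.5908, -0.2157, 0.0613]
eef_rot: [0.591, -0.591, 0.388, -0.388]
contact_force: [-0.6, -0.5, -0.4]
width: 0.0229
```

Call:
{"fn": "drive_tool", "kwargs": {"deltas": [[0,0.2,1,0,0,0,0.1],[-0.126,0.98,1,0,0,0,0.1],[-0.126,0.98,0.4,0,0,0,0.1],[-0.126,0.98,0,0,0,0,0.1],[-0.126,0.98,0,0,0,0,0.1],[-0.126,0.98,0,0,0,0,0.1],[-0.126,0.98,0,0,0,0,0.1],[-0.126,0.98,0,0,0,0,0.1]]}}

```text
t: 32.45
tool_pos: [0.5686, -0.0383, 0.1205]
eef_rot: [0.591, -0.591, 0.388, -0.389]
contact_force: [0.5, 0.5, -1.5]
width: 0.0228
```

Call:
{"fn": "drive_tool", "kwargs": {"deltas": [[-0.126,0.98,0,0,0,0,0.1],[-0.126,0.98,0,0,0,0,0.1],[-0.126,0.98,0,0,0,0,0.1],[-0.126,0.98,0,0,0,0,0.1],[-0.126,0.98,0,0,0,0,0.1],[-0.126,0.98,0,0,0,0,0.1],[-0.126,0.98,0,0,0,0,0.1],[0,0.7,-0.5,0,0,0,0.1]]}}

```text
t: 33.25
tool_pos: [0.5472, 0.1522, 0.1093]
eef_rot: [0.592, -0.59, 0.387, -0.389]
contact_force: [0.3, 0.0, -0.6]
width: 0.023
```

Call:
{"fn": "drive_tool", "kwargs": {"deltas": [[0,0,-0.5,0,0,0,0.1],[0,0,0,0,0,0,0.1],[0,0,0,0,0,0,0.1],[0,0,0,0,0,0,0.1],[0,0,0,0,0,0,0.1],[0,0,0,0,0,0,0.1],[0,0,0,0,0,0,0.1],[0,0,0,0,0,0,0.1]]}}

```text
t: 34.05
tool_pos: [0.5468, 0.1496, 0.0946]
eef_rot: [0.591, -0.591, 0.388, -0.388]
contact_force: [-0.1, -0.3, -1.0]
width: 0.0227
```

Run:
```python
from m import *
o=ctrl.get_obs();print(o['t'],o['tool_pos'],o['width'],cab(o['tool_pos'][None])); p=shot('wrist','w14.png');w=cloud(p,o)
for b in blobs(p,w): print(b[0],b[1],b[2],cab(b[2][None]),b[4])
p=shot('scene');w=cloud(p)
for b in blobs(p,w): print(b[0],b[1],b[2])
```

```text
34.05 [0.54682252 0.14962246 0.09459137] 0.022658628093795895 [[-0.07039374  0.0326601   0.09459137]]
[328. 108.] 2570 [0.5181 0.2211 0.0533] [[-0.06827273  0.1096635   0.0533    ]] 0.0543
[328. 336.] 6196 [0.5478 0.1506 0.1569] [[-0.06910781  0.03316747  0.1569    ]] 0.1584
[397. 205.] 54 [0.582  0.1538 0.1754]
[382. 210.] 94 [0.5482 0.1496 0.1587]
[384. 228.] 92 [0.5403 0.1774 0.0902]
[238. 293.] 283 [ 0.383  -0.2446  0.0283]
[226. 338.] 167 [ 0.4802 -0.3783  0.0375]
[262. 351.] 180 [ 0.5704 -0.3554  0.0378]
[130. 419.] 412 [ 0.4999 -0.6452  0.0348]
[151. 433.] 187 [ 0.5605 -0.6397  0.035 ]
[ 97. 453.] 688 [ 0.5206 -0.7252  0.035 ]
```

View pics/w14.png

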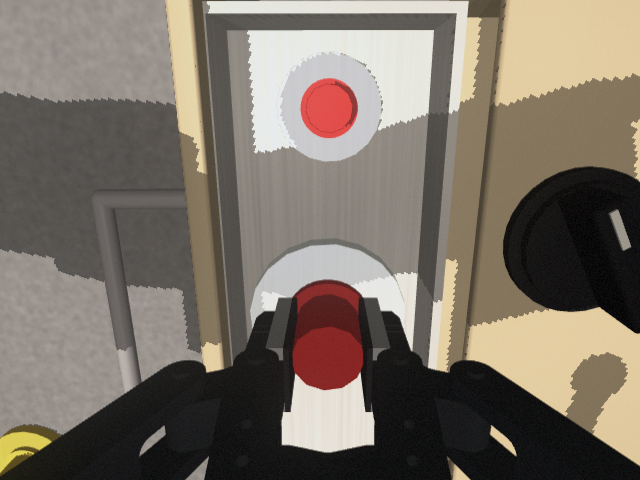

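Call:
{"fn": "drive_tool", "kwargs": {"deltas": [[0,0.08,-0.8,0,0,0,0.1],[0,0,-1,0,0,0,0.1],[0,0,-0.9,0,0,0,0.1],[0,0,-0.7,0,0,0,0.1],[0,0,-0.45,0,0,0,0.1],[0,0,-0.2,0,0,0,0.1],[0,0,-0.1,0,0,0,0.1],[0,0,0,0,0,0,0.1]]}}

```text
t: 34.95
tool_pos: [0.547, 0.1518, -0.0089]
eef_rot: [0.591, -0.591, 0.388, -0.389]
contact_force: [-0.1, -0.2, -0.6]
width: 0.0226
```

Call:
{"fn": "drive_tool", "kwargs": {"deltas": [[0,0,0,0,0,0,0.5],[0,0,0,0,0,0,0.5],[0,0,0,0,0,0,0.5],[0,0,0.3,0,0,0,0.5],[0,0,0.8,0,0,0,0.5],[0,0,1,0,0,0,0.5],[0,0,1,0,0,0,0.5],[0,0,1,0,0,0,0.5]]}}

```text
t: 35.75
tool_pos: [0.5466, 0.1517, 0.0949]
eef_rot: [0.591, -0.591, 0.388, -0.388]
contact_force: [-0.1, 0.6, -0.4]
width: 0.0432
```

Run:
```python
from m import *
o=ctrl.get_obs();print(o['t'],o['tool_pos'],o['width']); p=shot('wrist','w15.png');w=cloud(p,o)
for b in blobs(p,w): print(b[0],b[1],b[2],cab(b[2][None]),b[4])
p=shot('scene','sc15.png');w=cloud(p)
for b in blobs(p,w): print(b[0],b[1],b[2])
print(ctrl.get_obs()['tool_pos'])
```

```text
35.75 [0.54662433 0.15170658 0.09488035] 0.043208314438085954
[327. 112.] 2594 [0.5182 0.221  0.0532] [[-0.06822083  0.10953195  0.0532    ]] 0.0543
[328. 245.] 1852 [0.548  0.1526 0.0534] [[-0.06812781  0.03492236  0.0534    ]] 0.0542
[399. 205.] 25 [0.5824 0.1685 0.1678]
[384. 228.] 93 [0.5184 0.2199 0.0551]
[380. 242.] 92 [0.5473 0.1489 0.0545]
[238. 293.] 282 [ 0.381  -0.2445  0.0273]
[226. 338.] 166 [ 0.4812 -0.3786  0.0379]
[262. 351.] 178 [ 0.5707 -0.3555  0.0377]
[130. 419.] 410 [ 0.4993 -0.6454  0.0345]
[151. 433.] 188 [ 0.561  -0.64    0.0345]
[ 97. 453.] 691 [ 0.5207 -0.7248  0.0345]
[0.54868182 0.15259344 0.09707869]
```

View pics/w15.png

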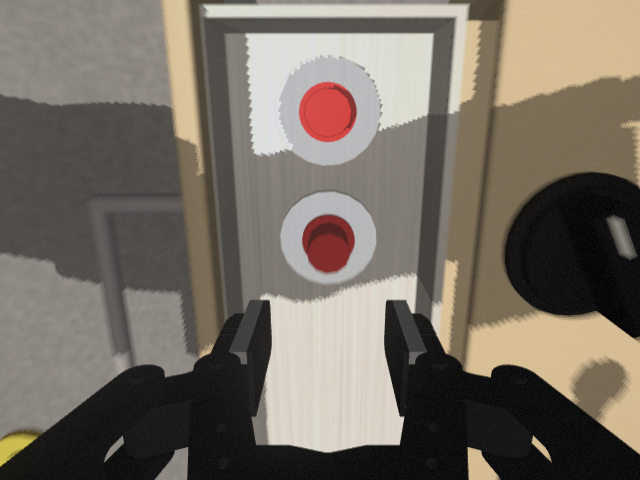

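Two lenses are now flat in the drawer, at (328,110) and (328,245). Next is D.

Call:
{"fn": "drive_tool", "kwargs": {"deltas": [[0,0,0.8,0,0,0,0.5],[0.04,-0.98,0.6,0,0,0,0.5],[0.04,-0.98,0,0,0,0,0.5],[0.04,-0.98,0,0,0,0,0.5],[0.04,-0.98,0,0,0,0,0.5],[0.04,-0.98,0,0,0,0,0.5],[0.04,-0.98,0,0,0,0,0.5],[0.04,-0.98,0,0,0,0,0.5]]}}

```text
t: 36.65
tool_pos: [0.5534, -0.0209, 0.1282]
eef_rot: [-0.591, 0.591, -0.388, 0.388]
contact_force: [0.9, -0.7, -0.2]
width: 0.0428
```

Call:
{"fn": "drive_tool", "kwargs": {"deltas": [[0.04,-0.98,0,0,0,0,0.5],[0.04,-0.98,0,0,0,0,0.5],[0.04,-0.98,0,0,0,0,0.5],[0.04,-0.98,0,0,0,0,0.5],[0.04,-0.98,0,0,0,0,0.5],[0.04,-0.98,0,0,0,0,0.5],[0.04,-0.98,0,0,0,0,0.5],[0.04,-0.98,0,0,0,0,0.5]]}}

```text
t: 37.45
tool_pos: [0.5614, -0.2168, 0.1281]
eef_rot: [-0.591, 0.591, -0.389, 0.388]
contact_force: [-0.2, -0.1, 0.9]
width: 0.043
```

Call:
{"fn": "drive_tool", "kwargs": {"deltas": [[0.04,-0.98,0,0,0,0,0.5],[0.04,-0.98,0,0,0,0,0.5],[0.04,-0.98,0,0,0,0,0.5],[0.04,-0.98,-0.5,0,0,0,0.5],[0.04,-0.98,-0.8,0,0,0,0.5],[0.04,-0.7,-0.8,0,0,0,0.5],[0,0,0,0,0,0,0.5],[0,0,0,0,0,0,0.5]]}}

```text
t: 38.25
tool_pos: [0.5674, -0.3552, 0.0754]
eef_rot: [0.591, -0.591, 0.389, -0.388]
contact_force: [1.0, 0.7, -0.3]
width: 0.0428
```

Call:
{"fn": "drive_tool", "kwargs": {"deltas": [[0,0,0,0,0,0,0.5],[0,0,0,0,0,0,0.5],[0,0,0,0,0,0,0.5],[0,0,0,0,0,0,0.5],[0,0,0,0,0,0,0.5],[0,0,0,0,0,0,0.5],[0,0,0,0,0,0,0.5],[0,0,0,0,0,0,0.5]]}}

```text
t: 39.05
tool_pos: [0.5677, -0.3558, 0.0757]
eef_rot: [-0.591, 0.591, -0.388, 0.388]
contact_force: [0.7, -0.4, -0.5]
width: 0.0425
```

Run:
```python
from m import *
o=ctrl.get_obs();print(o['t'],o['tool_pos'],o['width']); p=shot('wrist','w16.png');w=cloud(p,o)
for b in blobs(p,w): print(b[0],b[1],b[2],b[4])
p=shot('scene','sc16.png');w=cloud(p)
for b in blobs(p,w): print(b[0],b[1],b[2])
```

```text
39.05 [ 0.56773519 -0.35580701  0.07570582] 0.04250912526616808
[170. 221.] 2128 [ 0.4805 -0.3767  0.0358] 0.0373
[332. 244.] 2029 [ 0.5707 -0.3535  0.0359] 0.0371
[397. 203.] 79 [0.4616 0.3897 0.0433]
[384. 228.] 94 [0.5175 0.2181 0.0563]
[380. 242.] 98 [0.5487 0.1489 0.0551]
[226. 338.] 166 [ 0.4811 -0.3782  0.0375]
[262. 351.] 175 [ 0.5726 -0.3552  0.038 ]
[130. 419.] 415 [ 0.5004 -0.6444  0.0341]
[151. 433.] 189 [ 0.5617 -0.6401  0.035 ]
[ 97. 453.] 696 [ 0.5209 -0.7249  0.0351]
```

View pics/w16.png

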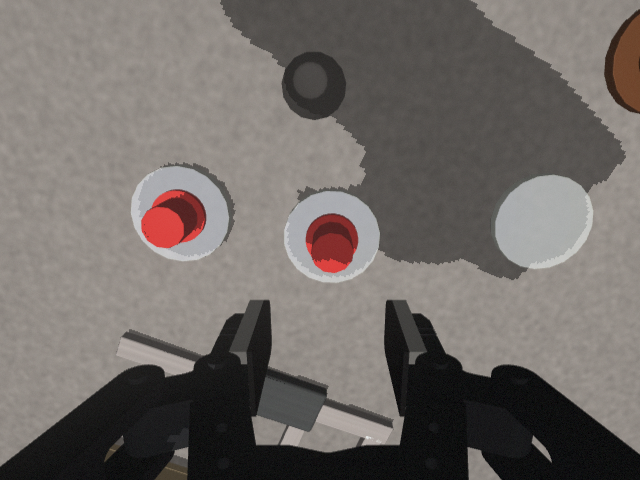

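Call:
{"fn": "drive_tool", "kwargs": {"deltas": [[0.12,0.09,-1,0,0,0,0.5],[0,0,-1,0,0,0,0.5],[0,0,-1,0,0,0,0.5],[0,0,-0.7,0,0,0,0.5],[0,0,-0.31,0,0,0,0.5],[0,0,-0.1,0,0,0,0.5],[0,0,0,0,0,0,0.5],[0,0,0,0,0,0,0.1]]}}

```text
t: 39.95
tool_pos: [0.5714, -0.3539, -0.026]
eef_rot: [0.591, -0.591, 0.388, -0.389]
contact_force: [0.6, 0.6, 0.2]
width: 0.0295
```

Call:
{"fn": "drive_tool", "kwargs": {"deltas": [[0,0,0,0,0,0,0.1],[0,0,0,0,0,0,0.1],[0,0,0,0,0,0,0.1],[0,0,0,0,0,0,0.1],[0,0,0.5,0,0,0,0.1],[0,0,1,0,0,0,0.1],[0,0,1,0,0,0,0.1],[0,0,1,0,0,0,0.1]]}}

```text
t: 40.75
tool_pos: [0.5707, -0.3534, 0.0622]
eef_rot: [0.591, -0.591, 0.388, -0.388]
contact_force: [0.2, 0.2, -1.3]
width: 0.0228
```

Call:
{"fn": "drive_tool", "kwargs": {"deltas": [[0,0.2,1,0,0,0,0.1],[0.015,0.98,1,0,0,0,0.1],[0.015,0.98,0.4,0,0,0,0.1],[0.015,0.98,0,0,0,0,0.1],[0.015,0.98,0,0,0,0,0.1],[0.015,0.98,0,0,0,0,0.1],[0.015,0.98,0,0,0,0,0.1],[0.015,0.98,0,0,0,0,0.1]]}}

```text
t: 41.55
tool_pos: [0.5733, -0.176, 0.1214]
eef_rot: [0.591, -0.591, 0.388, -0.389]
contact_force: [0.5, -0.2, 0.1]
width: 0.0227
```

Call:
{"fn": "drive_tool", "kwargs": {"deltas": [[0.015,0.98,0,0,0,0,0.1],[0.015,0.98,0,0,0,0,0.1],[0.015,0.98,0,0,0,0,0.1],[0.015,0.98,0,0,0,0,0.1],[0.015,0.98,0,0,0,0,0.1],[0.015,0.98,0,0,0,0,0.1],[0.015,0.98,0,0,0,0,0.1],[0.015,0.98,0,0,0,0,0.1]]}}

```text
t: 42.35
tool_pos: [0.5763, 0.0199, 0.1214]
eef_rot: [0.591, -0.591, 0.388, -0.389]
contact_force: [0.1, 0.0, -0.6]
width: 0.0226
```

Call:
{"fn": "drive_tool", "kwargs": {"deltas": [[0.015,0.98,0,0,0,0,0.1],[0.015,0.98,-0.5,0,0,0,0.1],[0,0.6,-0.5,0,0,0,0.1],[0,0,0,0,0,0,0.1],[0,0,0,0,0,0,0.1],[0,0,0,0,0,0,0.1],[0,0,0,0,0,0,0.1],[0,0,0,0,0,0,0.1]]}}

```text
t: 43.15
tool_pos: [0.5774, 0.082, 0.0959]
eef_rot: [0.591, -0.591, 0.389, -0.389]
contact_force: [-0.3, -0.2, -0.2]
width: 0.0225
```

Run:
```python
from m import *
o=ctrl.get_obs();print(o['t'],o['tool_pos'],o['width'],cab(o['tool_pos'][None])); p=shot('wrist','w17.png');w=cloud(p,o)
for b in blobs(p,w): print(b[0],b[1],b[2],cab(b[2][None]),b[4])
p=shot('scene');w=cloud(p)
for b in blobs(p,w): print(b[0],b[1],b[2])
```

```text
43.15 [0.57742139 0.08201595 0.09594809] 0.022462247803565427 [[-0.06925193 -0.04153981  0.09594809]]
[326. 109.] 2528 [0.548  0.1526 0.0532] [[-0.06812781  0.03492236  0.0532    ]] 0.0543
[328. 338.] 5767 [0.5784 0.0827 0.1574] [[-0.06808184 -0.0413021   0.1574    ]] 0.1588
[395. 202.] 28 [0.6133 0.0897 0.2304]
[378. 224.] 101 [0.5785 0.0795 0.1593]
[391. 226.] 53 [0.5997 0.0943 0.1523]
[380. 242.] 89 [0.571  0.1086 0.0889]
[238. 293.] 285 [ 0.3819 -0.2425  0.0276]
[226. 338.] 166 [ 0.4804 -0.3778  0.0376]
[130. 419.] 413 [ 0.5007 -0.6449  0.0349]
[151. 433.] 187 [ 0.5612 -0.6393  0.0353]
[ 97. 453.] 694 [ 0.5207 -0.7249  0.0348]
```

View pics/w17.png

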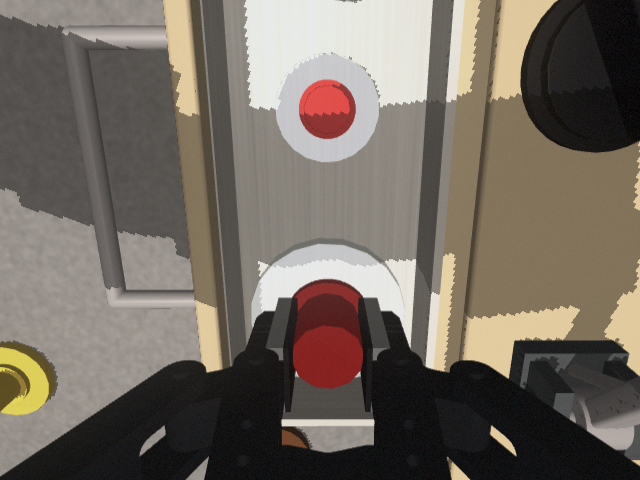

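Call:
{"fn": "drive_tool", "kwargs": {"deltas": [[-0.05,0.12,-0.8,0,0,0,0.1],[0,0,-1,0,0,0,0.1],[0,0,-0.9,0,0,0,0.1],[0,0,-0.7,0,0,0,0.1],[0,0,-0.47,0,0,0,0.1],[0,0,-0.25,0,0,0,0.1],[0,0,-0.1,0,0,0,0.1],[0,0,0,0,0,0,0.1]]}}

```text
t: 44.05
tool_pos: [0.5773, 0.0866, -0.0088]
eef_rot: [0.592, -0.59, 0.388, -0.389]
contact_force: [0.8, 0.4, 3.1]
width: 0.0226
```

Call:
{"fn": "drive_tool", "kwargs": {"deltas": [[0,0,0,0,0,0,0.5],[0,0,0,0,0,0,0.5],[0,0,0,0,0,0,0.5],[0,0,0.3,0,0,0,0.5],[0,0,0.8,0,0,0,0.5],[0,0,1,0,0,0,0.5],[0,0,1,0,0,0,0.5],[0,0,1,0,0,0,0.5]]}}

```text
t: 44.85
tool_pos: [0.5757, 0.0859, 0.094]
eef_rot: [0.591, -0.591, 0.388, -0.388]
contact_force: [0.1, -0.0, -0.8]
width: 0.0428
```

Run:
```python
from m import *
o=ctrl.get_obs();print(o['t'],o['tool_pos'],o['width']); p=shot('wrist','w18.png');w=cloud(p,o)
for b in blobs(p,w): print(b[0],b[1],b[2],cab(b[2][None]),b[4])
p=shot('scene');w=cloud(p)
for b in blobs(p,w): print(b[0],b[1],b[2])
```

```text
44.85 [0.57568688 0.08594481 0.09396455] 0.04282691904038772
[330. 117.] 2578 [0.5497 0.1533 0.0533] [[-0.06628967  0.03488739  0.0533    ]] 0.0543
[330. 245.] 1826 [0.578  0.0871 0.0535] [[-0.06669636 -0.03710681  0.0535    ]] 0.0542
[396. 203.] 53 [0.5273 0.2546 0.1143]
[390. 229.] 51 [0.6109 0.0976 0.1539]
[381. 242.] 93 [0.5506 0.1521 0.0548]
[376. 256.] 101 [0.5778 0.0823 0.0551]
[238. 293.] 281 [ 0.3809 -0.2454  0.0274]
[226. 338.] 166 [ 0.4817 -0.3795  0.0379]
[130. 419.] 415 [ 0.4997 -0.6454  0.0347]
[151. 433.] 189 [ 0.5616 -0.6395  0.0353]
[ 97. 453.] 693 [ 0.5198 -0.7246  0.0346]
```

Call:
{"fn": "drive_tool", "kwargs": {"deltas": [[0,0,0.8,0,0,0,0.5],[-0.205,-0.98,0.6,0,0,0,0.5],[-0.205,-0.98,0,0,0,0,0.5],[-0.205,-0.98,0,0,0,0,0.5],[-0.205,-0.98,0,0,0,0,0.5],[-0.205,-0.98,0,0,0,0,0.5],[-0.205,-0.98,0,0,0,0,0.5],[-0.205,-0.98,0,0,0,0,0.5]]}}

```text
t: 45.75
tool_pos: [0.5394, -0.0865, 0.1273]
eef_rot: [-0.591, 0.591, -0.389, 0.388]
contact_force: [0.5, -0.6, 0.3]
width: 0.0427
```

Call:
{"fn": "drive_tool", "kwargs": {"deltas": [[-0.205,-0.98,0,0,0,0,0.5],[-0.205,-0.98,0,0,0,0,0.5],[-0.205,-0.98,0,0,0,0,0.5],[-0.205,-0.98,0,0,0,0,0.5],[-0.205,-0.98,0,0,0,0,0.5],[-0.205,-0.98,0,0,0,0,0.5],[-0.205,-0.98,0,0,0,0,0.5],[-0.205,-0.98,0,0,0,0,0.5]]}}

```text
t: 46.55
tool_pos: [0.4984, -0.2824, 0.1273]
eef_rot: [-0.591, 0.591, -0.389, 0.388]
contact_force: [0.8, 0.2, -0.6]
width: 0.0425
```

Call:
{"fn": "drive_tool", "kwargs": {"deltas": [[-0.205,-0.98,0,0,0,0,0.5],[-0.205,-0.98,0,0,0,0,0.5],[-0.205,-0.98,-0.5,0,0,0,0.5],[-0.1,-0.85,-0.8,0,0,0,0.5],[0,0,-0.8,0,0,0,0.5],[0,0,0,0,0,0,0.5],[0,0,0,0,0,0,0.5],[0,0,0,0,0,0,0.5]]}}

```text
t: 47.35
tool_pos: [0.482, -0.3758, 0.0761]
eef_rot: [0.591, -0.591, 0.388, -0.389]
contact_force: [-0.9, 1.1, -0.1]
width: 0.0423
```

Run:
```python
from m import *
o=ctrl.get_obs();print(o['t'],o['tool_pos'],o['width']); p=shot('wrist','w19.png');w=cloud(p,o)
for b in blobs(p,w): print(b[0],b[1],b[2],b[4])
p=shot('scene','sc19.png');w=cloud(p)
for b in blobs(p,w): print(b[0],b[1],b[2])
```

```text
47.35 [ 0.48201063 -0.37582257  0.0761082 ] 0.04226527834905362
[296.   8.] 609 [ 0.4188 -0.2652  0.0235] 0.0246
[322. 245.] 2010 [ 0.4803 -0.3766  0.036 ] 0.0372
[397. 203.] 80 [0.461  0.3885 0.0421]
[389. 227.] 93 [0.5264 0.2341 0.0547]
[380. 242.] 100 [0.5496 0.1505 0.0555]
[376. 256.] 108 [0.578  0.0848 0.0553]
[244. 301.] 91 [ 0.471  -0.3051  0.095 ]
[226. 338.] 164 [ 0.4823 -0.3789  0.0384]
[130. 419.] 408 [ 0.5005 -0.6451  0.035 ]
[151. 433.] 187 [ 0.5609 -0.6397  0.0346]
[ 97. 453.] 687 [ 0.5207 -0.7248  0.0351]
```

View pics/w19.png

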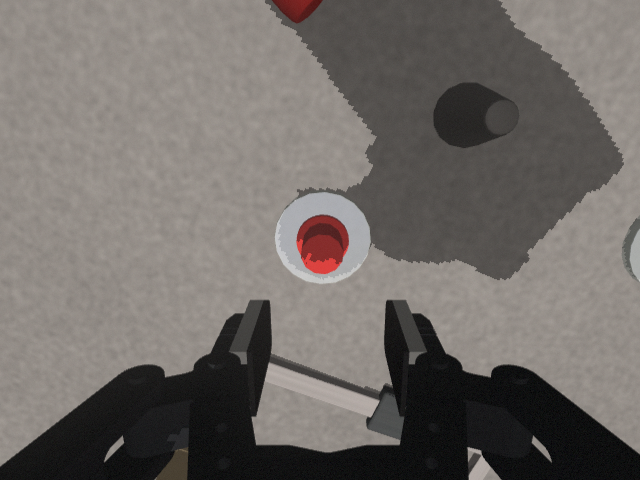

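View pics/sc19.png

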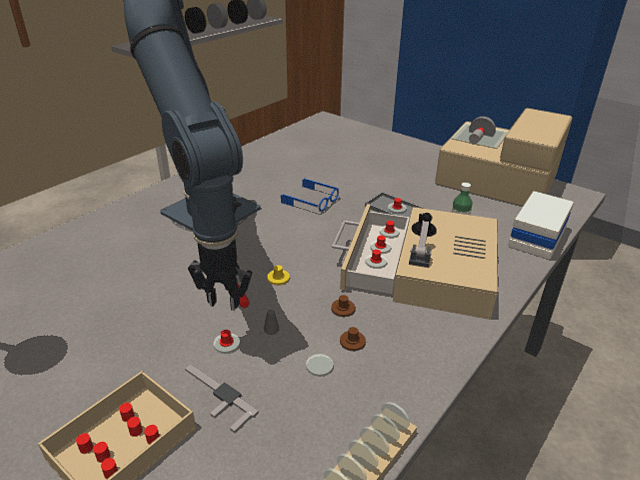

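One disturbance: lens A moved from (384,228) to (389,227) in the scene, about 1.5 cm. It was apparently knocked, but it still lies in the drawer at the right height. I'll fetch the last lens, C, and check A with the wrist camera afterwards.

Call:
{"fn": "drive_tool", "kwargs": {"deltas": [[-0.07,-0.03,-1,0,0,0,0.5],[0,0,-1,0,0,0,0.5],[0,0,-1,0,0,0,0.5],[0,0,-0.7,0,0,0,0.5],[0,0,-0.32,0,0,0,0.5],[0,0,-0.1,0,0,0,0.5],[0,0,0,0,0,0,0.5],[0,0,0,0,0,0,0.1]]}}

```text
t: 48.25
tool_pos: [0.48, -0.3774, -0.0269]
eef_rot: [-0.591, 0.591, -0.388, 0.389]
contact_force: [-0.2, 0.0, -0.0]
width: 0.0295
```

Call:
{"fn": "drive_tool", "kwargs": {"deltas": [[0,0,0,0,0,0,0.1],[0,0,0,0,0,0,0.1],[0,0,0,0,0,0,0.1],[0,0,0,0,0,0,0.1],[0,0,0.5,0,0,0,0.1],[0,0,1,0,0,0,0.1],[0,0,1,0,0,0,0.1],[0,0,1,0,0,0,0.1]]}}

```text
t: 49.05
tool_pos: [0.4794, -0.377, 0.0614]
eef_rot: [0.591, -0.591, 0.388, -0.388]
contact_force: [0.6, -0.3, 0.2]
width: 0.0224
```

Call:
{"fn": "drive_tool", "kwargs": {"deltas": [[0,0,1,0,0,0,0.1],[0.315,0.98,1,0,0,0,0.1],[0.315,0.98,0.4,0,0,0,0.1],[0.315,0.98,0,0,0,0,0.1],[0.315,0.98,0,0,0,0,0.1],[0.315,0.98,0,0,0,0,0.1],[0.315,0.98,0,0,0,0,0.1],[0.315,0.98,0,0,0,0,0.1]]}}

```text
t: 49.85
tool_pos: [0.5347, -0.2045, 0.1206]
eef_rot: [0.591, -0.591, 0.388, -0.389]
contact_force: [-0.8, 0.2, -0.1]
width: 0.0229
```

Call:
{"fn": "drive_tool", "kwargs": {"deltas": [[0.315,0.98,0,0,0,0,0.1],[0.315,0.98,0,0,0,0,0.1],[0.315,0.98,0,0,0,0,0.1],[0.315,0.98,0,0,0,0,0.1],[0.315,0.98,0,0,0,0,0.1],[0.315,0.98,0,0,0,0,0.1],[0.315,0.98,0,0,0,0,0.1],[0.315,0.98,0,0,0,0,0.1]]}}

```text
t: 50.65
tool_pos: [0.5977, -0.0086, 0.1206]
eef_rot: [0.591, -0.591, 0.388, -0.389]
contact_force: [0.5, 1.0, -0.8]
width: 0.0227
```

Call:
{"fn": "drive_tool", "kwargs": {"deltas": [[0.315,0.98,-0.5,0,0,0,0.1],[0,0,-0.5,0,0,0,0.1],[0,0,0,0,0,0,0.1],[0,0,0,0,0,0,0.1],[0,0,0,0,0,0,0.1],[0,0,0,0,0,0,0.1],[0,0,0,0,0,0,0.1],[0,0,0,0,0,0,0.1]]}}

```text
t: 51.45
tool_pos: [0.6055, 0.0146, 0.0948]
eef_rot: [0.591, -0.591, 0.388, -0.389]
contact_force: [-1.0, -0.0, -0.0]
width: 0.0225
```

Run:
```python
from m import *
o=ctrl.get_obs();print(o['t'],o['tool_pos'],o['width'],cab(o['tool_pos'][None])); p=shot('wrist','w20.png');w=cloud(p,o)
for b in blobs(p,w): print(b[0],b[1],b[2],cab(b[2][None]),b[4])
p=shot('scene');w=cloud(p)
for b in blobs(p,w): print(b[0],b[1],b[2])
```

```text
51.45 [0.60546153 0.01461031 0.09477714] 0.02252094126354533 [[-0.07037715 -0.11453641  0.09477714]]
[332. 107.] 2544 [0.5782 0.0871 0.0533] [[-0.06651291 -0.03718646  0.0533    ]] 0.0543
[328. 338.] 5831 [0.6063 0.0155 0.1572] [[-0.06925371 -0.11405426  0.1572    ]] 0.1586
[397. 203.] 78 [0.5479 0.2157 0.1438]
[372. 239.] 111 [0.6074 0.0138 0.1592]
[376. 257.] 83 [0.6023 0.0445 0.088 ]
[238. 293.] 284 [ 0.3816 -0.2428  0.028 ]
[130. 419.] 409 [ 0.501  -0.6448  0.0353]
[151. 433.] 187 [ 0.5623 -0.6398  0.0356]
[ 97. 453.] 701 [ 0.5203 -0.725   0.0348]
```

View pics/w20.png

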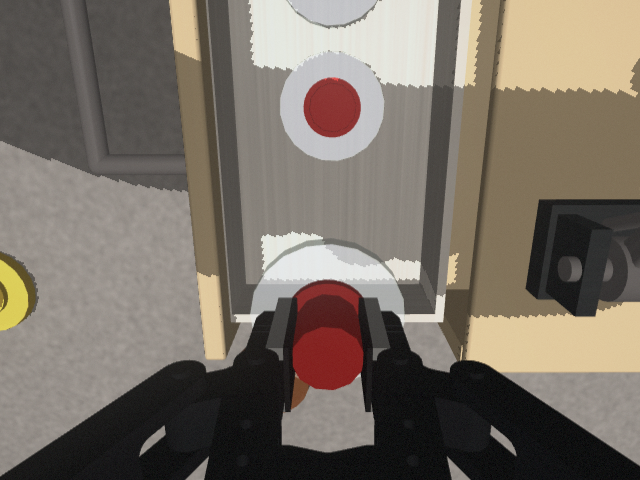

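Call:
{"fn": "drive_tool", "kwargs": {"deltas": [[-0.06,0.15,-0.8,0,0,0,0.1],[0,0,-1,0,0,0,0.1],[0,0,-0.9,0,0,0,0.1],[0,0,-0.7,0,0,0,0.1],[0,0,-0.42,0,0,0,0.1],[0,0,-0.25,0,0,0,0.1],[0,0,-0.1,0,0,0,0.1],[0,0,0,0,0,0,0.1]]}}

```text
t: 52.35
tool_pos: [0.6044, 0.0189, -0.0092]
eef_rot: [0.591, -0.591, 0.388, -0.389]
contact_force: [-0.7, 0.2, -0.4]
width: 0.0229
```

Call:
{"fn": "drive_tool", "kwargs": {"deltas": [[0,0,0,0,0,0,0.5],[0,0,0,0,0,0,0.5],[0,0,0,0,0,0,0.5],[0,0,0.3,0,0,0,0.5],[0,0,0.8,0,0,0,0.5],[0,0,1,0,0,0,0.5],[0,0,1,0,0,0,0.5],[0,0,1,0,0,0,0.5]]}}

```text
t: 53.15
tool_pos: [0.6038, 0.0187, 0.0943]
eef_rot: [0.591, -0.591, 0.388, -0.388]
contact_force: [-0.1, 0.6, 0.1]
width: 0.0426
```

Call:
{"fn": "drive_tool", "kwargs": {"deltas": [[-0.4,0,1,0,0,0,0.5],[-0.7,0.3,1,0,0,0,0.5],[-0.8,0.5,0.5,0,0,0,0.5],[-0.8,0.5,0,0,0,0,0.5],[-0.8,0.5,0,0,0,0,0.5],[-0.8,0.4,0,0,0,0,0.5],[-0.6,0.2,0,0,0,0,0.5],[0,0,0,0,0,0,0.5]]}}

```text
t: 53.95
tool_pos: [0.4797, 0.0795, 0.1561]
eef_rot: [-0.591, 0.591, -0.388, 0.388]
contact_force: [-0.2, 0.4, -0.6]
width: 0.0427
```

Call:
{"fn": "drive_tool", "kwargs": {"deltas": [[0,0,0,0,0,0,0.5],[0,0,0,0,0,0,0.5],[0,0,0,0,0,0,0.5],[0,0,0,0,0,0,0.5],[0,0,0,0,0,0,0.5],[0,0,0,0,0,0,0.5],[0,0,0,0,0,0,0.5],[0,0,0,0,0,0,0.5]]}}

```text
t: 54.75
tool_pos: [0.4814, 0.0788, 0.1552]
eef_rot: [-0.591, 0.591, -0.388, 0.388]
contact_force: [1.2, -0.2, -0.7]
width: 0.0425
```

Run:
```python
from m import *
o=ctrl.get_obs();print(o['t'],o['tool_pos'],o['width'],cab(o['tool_pos'][None])); p=shot('wrist','w21.png');w=cloud(p,o)
for b in blobs(p,w): print(b[0],b[1],b[2],cab(b[2][None]),b[4])
handle('wrist'); handle('scene')
p=shot('scene','sc21.png');w=cloud(p)
for b in blobs(p,w): print(b[0],b[1],b[2],cab(b[2][None]))
```

```text
54.75 [0.48138662 0.07876    0.15523493] 0.04254379602682615 [[-0.15863836 -0.00627873  0.15523493]]
[489.  25.] 1913 [0.5261 0.2367 0.0531] [[-0.05472159  0.12078674  0.0531    ]] 0.0544
[458. 162.] 1398 [0.5497 0.1535 0.0534] [[-0.06621002  0.03507084  0.0534    ]] 0.0543
[448. 258.] 1405 [0.5781 0.0877 0.0527] [[-0.06636567 -0.03659628  0.0527    ]] 0.0542
[444. 327.] 178 [0.6066 0.0308 0.0398] [[-0.06288501 -0.10013953  0.0398    ]] 0.0342
[450. 348.] 209 [0.5095 0.1022 0.2281] [[-0.12351541  0.00402536  0.2281    ]] 0.2206
wrist handle 3226 [-0.186  -0.0676  0.065 ] [-0.1735  0.0708  0.0732] [-0.1804  0.0099  0.0705] tool cab [[-0.1587 -0.0063  0.1552]]
scene handle 112 [-0.1866 -0.0735  0.0657] [-0.1734  0.0697  0.0764] [-0.1801 -0.0099  0.0715] tool cab [[-0.1587 -0.0063  0.1552]]
[397. 203.] 80 [0.4609 0.3857 0.0426] [[-0.05518545  0.28342691  0.0426    ]]
[389. 227.] 89 [0.5274 0.237  0.0551] [[-0.05340966  0.12054418  0.0551    ]]
[381. 242.] 91 [0.5518 0.1485 0.0571] [[-0.06627509  0.02964813  0.0571    ]]
[376. 256.] 108 [0.5774 0.0837 0.0552] [[-0.06860084 -0.03998656  0.0552    ]]
[371. 269.] 68 [0.6047 0.0164 0.0552] [[-0.07036289 -0.11259149  0.0552    ]]
[238. 293.] 284 [ 0.3832 -0.245   0.0276] [[-0.37764539 -0.26414899  0.0276    ]]
[130. 419.] 407 [ 0.5007 -0.6453  0.0346] [[-0.42929333 -0.67812825  0.0346    ]]
[151. 433.] 185 [ 0.5612 -0.6401  0.0343] [[-0.37172758 -0.69745372  0.0343    ]]
[ 97. 453.] 691 [ 0.5204 -0.7247  0.0352] [[-0.44284569 -0.75880528  0.0352    ]]
```

View pics/w21.png

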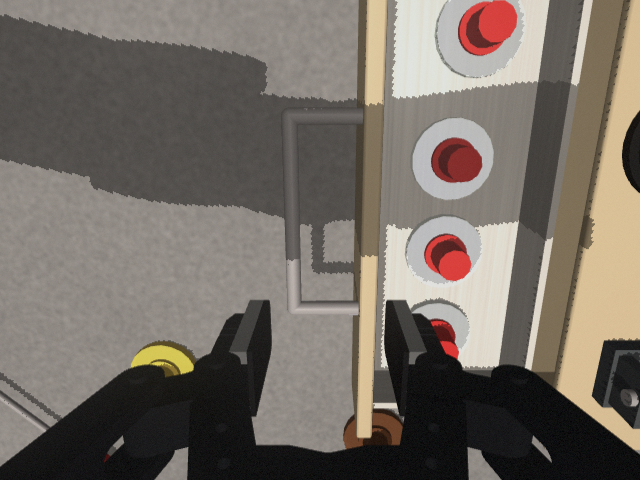

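View pics/sc21.png

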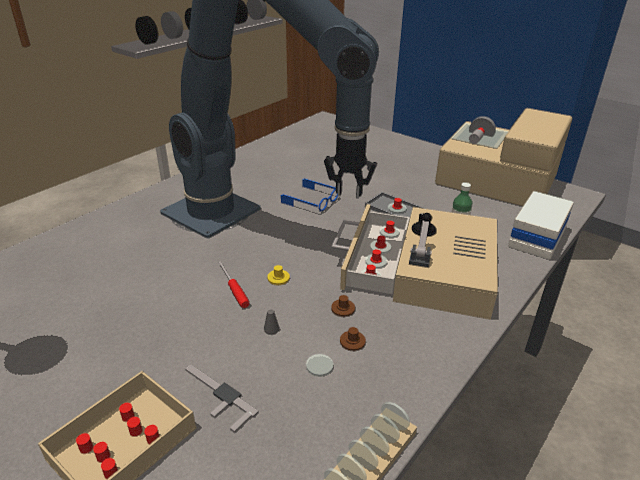

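All four lenses stand flat in the drawer, at (480,30), (455,160), (445,258) and (440,330). The drawer drifted in about 5 mm. I'll grip the handle and push it home.

Call:
{"fn": "drive_tool", "kwargs": {"deltas": [[-0.45,-0.06,-0.5,0,0,0,0.5],[-0.435,-0.06,-0.5,0,0,0,0.5],[0,0,-0.9,0,0,0,0.5],[0,0,-0.9,0,0,0,0.5],[0,0,-0.9,0,0,0,0.5],[0,0,-0.9,0,0,0,0.5],[0,0,-0.75,0,0,0,0.5],[0,0,-0.4,0,0,0,0.5]]}}

```text
t: 55.75
tool_pos: [0.4587, 0.0756, 0.0102]
eef_rot: [-0.591, 0.591, -0.389, 0.388]
contact_force: [0.1, 0.1, 0.2]
width: 0.0426
```

Call:
{"fn": "drive_tool", "kwargs": {"deltas": [[0,0,0,0,0,0,0.5],[0,0,0,0,0,0,0.02],[0,0,0,0,0,0,0.02],[0,0,0,0,0,0,0.02],[0,0,0,0,0,0,0.02],[0,0,0,0,0,0,0.02],[0,0,0,0,0,0,0.02],[0,0,0,0,0,0,0.02]], "newtons": 40}}

```text
t: 56.55
tool_pos: [0.4596, 0.0757, 0.0123]
eef_rot: [0.591, -0.591, 0.388, -0.389]
contact_force: [-2.0, -0.1, 7.2]
width: 0.0083
```

Call:
{"fn": "drive_tool", "kwargs": {"deltas": [[0.2,0.085,0,0,0,0,0.02],[0.29,0.125,0,0,0,0,0.02],[0.29,0.125,0,0,0,0,0.02],[0.29,0.125,0,0,0,0,0.02],[0.29,0.125,0,0,0,0,0.02],[0.29,0.125,0,0,0,0,0.02],[0.29,0.125,0,0,0,0,0.02],[0.29,0.125,0,0,0,0,0.02]]}}

```text
t: 57.35
tool_pos: [0.5153, 0.0998, 0.0123]
eef_rot: [0.591, -0.591, 0.388, -0.389]
contact_force: [-2.9, -1.0, 7.4]
width: 0.0084
```

Call:
{"fn": "drive_tool", "kwargs": {"deltas": [[0.29,0.125,0,0,0,0,0.02],[0.29,0.125,0,0,0,0,0.02],[0.29,0.125,0,0,0,0,0.02],[0.29,0.125,0,0,0,0,0.02],[0.29,0.125,0,0,0,0,0.02],[0.29,0.125,0,0,0,0,0.02],[0.29,0.125,0,0,0,0,0.02],[0.15,0.065,0,0,0,0,0.02]]}}

```text
t: 58.15
tool_pos: [0.5703, 0.1236, 0.0124]
eef_rot: [0.591, -0.59, 0.388, -0.389]
contact_force: [-1.6, -1.0, 8.3]
width: 0.0085
```

Call:
{"fn": "drive_tool", "kwargs": {"deltas": [[0.12,0.05,0,0,0,0,0.02],[0.1,0.04,0,0,0,0,0.02],[0.1,0.04,0,0,0,0,0.02],[0,0,0,0,0,0,0.02],[0,0,0,0,0,0,0.02],[0,0,0,0,0,0,0.02],[0,0,0,0,0,0,0.02],[0,0,0,0,0,0,0.02]]}}

```text
t: 58.95
tool_pos: [0.5713, 0.124, 0.0122]
eef_rot: [-0.587, 0.594, -0.39, 0.387]
contact_force: [-23.0, -5.8, 28.9]
width: 0.0083
```

Run:
```python
from m import *
o=ctrl.get_obs();print(o['t'],cab(o['tool_pos'][None]),o['contact_force']); handle('scene'); handle('side')
```

```text
58.95 [[-0.05815031 -0.00060958  0.01217931]] [-22.98641132  -5.81022569  28.86777454]
scene handle 65 [-0.0754 -0.0674  0.0553] [-0.0586  0.0637  0.0793] [-0.0613 -0.0085  0.0698] tool cab [[-0.0582 -0.0006  0.0122]]
side handle 33 [-0.0752 -0.0116  0.0562] [-0.0629  0.0421  0.079 ] [-0.0704  0.0066  0.067 ] tool cab [[-0.0581 -0.0006  0.0122]]
```

Call:
{"fn": "drive_tool", "kwargs": {"deltas": [[0,0,0,0,0,0,0.4],[0,0,0,0,0,0,0.4],[0,0,0,0,0,0,0.4],[-0.2,-0.09,0.2,0,0,0,0.4],[0,0,0.7,0,0,0,0.4],[0,0,1,0,0,0,0.4],[0,0,1,0,0,0,0.4],[0,0,1,0,0,0,0.4]]}}

```text
t: 59.85
tool_pos: [0.5722, 0.1241, 0.1102]
eef_rot: [0.591, -0.591, 0.388, -0.388]
contact_force: [-0.1, 0.0, 0.1]
width: 0.0341
```

Call:
{"fn": "drive_tool", "kwargs": {"deltas": [[0,0,1,0,0,0,0.4],[0,0,1,0,0,0,0.4],[-0.2,0.5,1,0,0,0,0.4],[-0.2,0.5,1,0,0,0,0.4],[0,0,0.5,0,0,0,0.4],[0,0,0,0,0,0,0.4],[0,0,0,0,0,0,0.4],[0,0,0,0,0,0,0.4]]}}

```text
t: 60.65
tool_pos: [0.5621, 0.1479, 0.22]
eef_rot: [-0.59, 0.591, -0.389, 0.388]
contact_force: [-0.2, -0.3, -0.6]
width: 0.0345
```

Run:
```python
from m import *
o=ctrl.get_obs();print(o['t'],o['tool_pos'],cab(o['tool_pos'][None])); p=shot('wrist','w23.png'); L=cab(cloud(p,o)); np.save('pics/L23.npy',L)
handle('wrist'); handle('scene')
def st(n,m):
    q=L[m]; 
    if len(q): print(n,len(q),np.percentile(q,[2,50,98],axis=0).round(4).tolist())
st('plate',(abs(L[...,2]-.076)<.004)&(L[...,0]<.0)&(L[...,0]>-.04)&(abs(L[...,1])<.16))
st('topfront',(abs(L[...,2]-.088)<.003)&(L[...,0]<.1)&(L[...,0]>-.02)&(abs(L[...,1])<.16))
m=(L[...,0]>0)&(L[...,0]<.12)
st('ball',m&(L[...,2]>.165)&(L[...,2]<.2))
st('balltop',m&(L[...,2]>.184)&(L[...,2]<.2))
st('leverbar',m&(L[...,1]<-.04)&(L[...,2]>.135)&(L[...,2]<.165))
st('pivotblock',m&(L[...,1]<-.06)&(L[...,2]>.1)&(L[...,2]<.128))
st('grip',m&(L[...,1]>.0)&(L[...,2]>.12)&(L[...,2]<.13))
q=L[m&(L[...,1]>.0)&(L[...,2]>.12)&(L[...,2]<.13)]
print(cv2.minAreaRect((q[:,:2]*1000).astype(np.float32)))
q=L[m&(L[...,1]>.0)&(L[...,2]>.094)&(L[...,2]<.108)&(L[...,1]<.12)]
print('disc',len(q),cv2.minEnclosingCircle((q[:,:2]*1000).astype(np.float32)))
```

```text
60.65 [0.56212367 0.14794808 0.21997761] [[-0.05702533  0.02503028  0.21997761]]
wrist handle 1991 [-0.0615 -0.068   0.0647] [-0.0492  0.0713  0.0733] [-0.0564  0.0099  0.0705] tool cab [[-0.0569  0.0252  0.2201]]
scene handle 117 [-0.0624 -0.0704  0.0641] [-0.0502  0.0657  0.0763] [-0.0566 -0.0094  0.0712] tool cab [[-0.0568  0.0254  0.2202]]
plate 4502 [[-0.0116, -0.1422, 0.0729], [-0.0063, 0.0661, 0.0761], [-0.0003, 0.1568, 0.0777]]
topfront 34140 [[0.0027, -0.0687, 0.0867], [0.0509, 0.0814, 0.0883], [0.0984, 0.1573, 0.0898]]
ball 1956 [[0.0381, -0.0479, 0.1671], [0.0472, -0.0251, 0.1847], [0.0609, -0.0162, 0.1903]]
balltop 1056 [[0.0409, -0.0386, 0.1842], [0.0495, -0.027, 0.1875], [0.0605, -0.0188, 0.1905]]
leverbar 417 [[0.043, -0.0791, 0.1362], [0.0435, -0.0584, 0.1529], [0.0555, -0.0431, 0.1646]]
pivotblock 811 [[0.0284, -0.0934, 0.1001], [0.043, -0.0812, 0.1027], [0.0628, -0.0756, 0.1254]]
grip 1968 [[0.0289, 0.0268, 0.1213], [0.0446, 0.053, 0.1261], [0.0617, 0.0769, 0.1279]]
((46.146488189697266, 51.569313049316406), (14.42502498626709, 58.05107879638672), 28.607450485229492)
disc 4152 ((46.319183349609375, 51.276817321777344), 34.00670623779297)
```

View pics/w23.png

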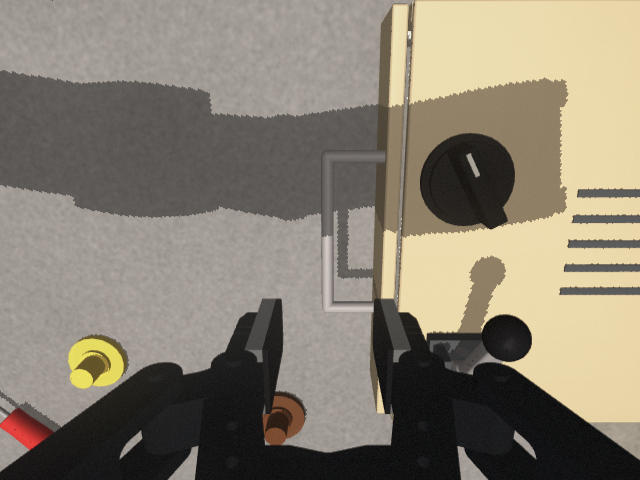

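The drawer is home: the handle is at -0.0565, against -0.0595 at the start when it was slightly ajar. The knob centre is at cabinet coordinates (0.046,0.0515) with its bar turned 28.6°, and the ball is near (0.049,-0.030,0.176). I'll push the lever over with closed fingers.

Call:
{"fn": "drive_tool", "kwargs": {"deltas": [[0.75,0.37,0,0,0,0,0],[0.75,0.37,0,0,0,0,0],[0.75,0.37,0,0,0,0,0],[0.75,0.37,0,0,0,0,0],[0.77,0.38,0,0,0,0,0],[0,0,-0.6,0,0,0,0],[0,0,-0.8,0,0,0,0],[0,0,-0.8,0,0,0,0]]}}

```text
t: 61.6
tool_pos: [0.6568, 0.1956, 0.1651]
eef_rot: [-0.591, 0.591, -0.389, 0.388]
contact_force: [-0.3, 0.4, 0.7]
width: -0.0001
```

Call:
{"fn": "drive_tool", "kwargs": {"deltas": [[0,0,-0.8,0,0,0,0],[0,0,-0.5,0,0,0,0],[0,0,-0.2,0,0,0,0],[0,0,0,0,0,0,0],[0,0,0,0,0,0,0],[0,0,0,0,0,0,0],[0,0,0,0,0,0,0],[0,0,0,0,0,0,0]]}}

```text
t: 62.4
tool_pos: [0.657, 0.1958, 0.1295]
eef_rot: [0.591, -0.591, 0.388, -0.389]
contact_force: [-0.7, -0.2, -0.1]
width: 0.0003
```

Run:
```python
from m import *
o=ctrl.get_obs();print(o['t'],o['tool_pos'],cab(o['tool_pos'][None]),o['width'],o['contact_force']); shot('wrist','w24.png')
s=shot('side'); s2=shot('scene')
a=cv2.resize(s['img'][170:310,150:290],None,fx=3,fy=3); b=cv2.resize(s2['img'][150:290,370:500],None,fx=3,fy=3)[:,:360]
cv2.imwrite('pics/c24.png',np.hstack([a,b]))
```

```text
62.4 [0.65697757 0.19578012 0.12950662] [[0.0490312  0.03112776 0.12950662]] 0.000273375203262115 [-0.68071458 -0.16322178 -0.13964404]
```

View pics/c24.png

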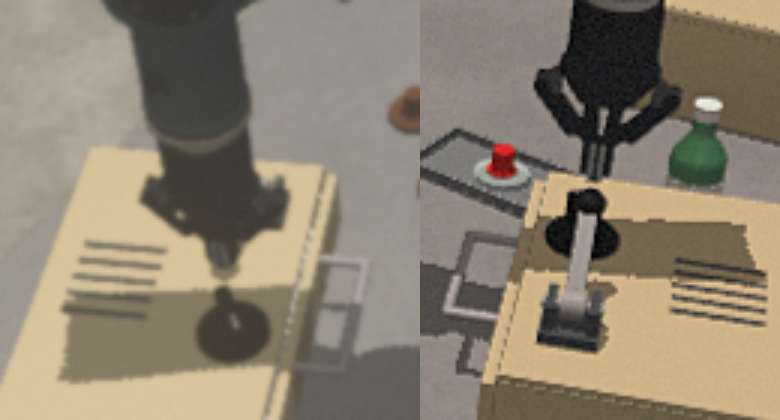

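View pics/w24.png

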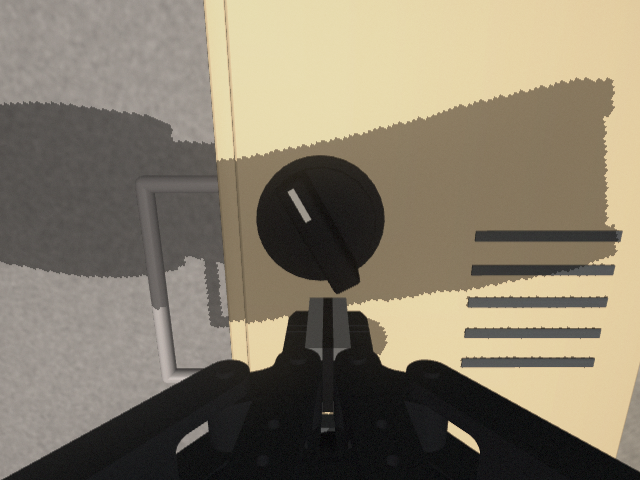

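Closed fingers sit behind the ball on the knob side, and the scene crop shows the ball in front of them. Now the push toward cabinet -y.

Call:
{"fn": "drive_tool", "kwargs": {"deltas": [[0.17,-0.4,0,0,0,0,0],[0.17,-0.4,0,0,0,0,0],[0.17,-0.4,0.03,0,0,0,0],[0.17,-0.4,0.03,0,0,0,0],[0.17,-0.4,0.03,0,0,0,0],[0.17,-0.4,0.03,0,0,0,0],[0.17,-0.4,0.03,0,0,0,0],[0.17,-0.4,0.03,0,0,0,0]]}}

```text
t: 63.35
tool_pos: [0.6904, 0.1239, 0.1371]
eef_rot: [0.596, -0.589, 0.387, -0.385]
contact_force: [-2.7, 5.3, 5.5]
width: 0.0
```

Call:
{"fn": "drive_tool", "kwargs": {"deltas": [[0.17,-0.4,0.03,0,0,0,0],[0.17,-0.4,0.03,0,0,0,0],[0.17,-0.4,0.03,0,0,0,0],[0.17,-0.4,0,0,0,0,0],[0.17,-0.4,0,0,0,0,0],[0,0,0,0,0,0,0],[0,0,0,0,0,0,0],[0,0,0,0,0,0,0]]}}

```text
t: 64.15
tool_pos: [0.7117, 0.0666, 0.1357]
eef_rot: [0.591, -0.591, 0.388, -0.388]
contact_force: [0.5, 0.7, 0.2]
width: -0.0
```

Run:
```python
from m import *
o=ctrl.get_obs();print(o['t'],o['tool_pos'],cab(o['tool_pos'][None]),o['width'],o['contact_force'])
s=shot('side'); s2=shot('scene')
a=cv2.resize(s['img'][170:310,150:290],None,fx=3,fy=3); b=cv2.resize(s2['img'][150:290,370:500],None,fx=3,fy=3)[:,:360]
cv2.imwrite('pics/c25.png',np.hstack([a,b]))
```

```text
64.15 [0.7117343  0.0665624  0.13569807] [[ 0.04779444 -0.10920752  0.13569807]] -1.4513307860107783e-05 [0.50978448 0.66093838 0.24216289]
```

View pics/c25.png

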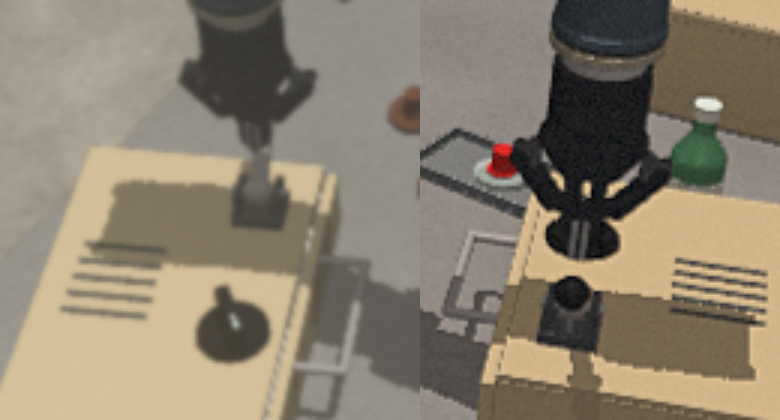

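Call:
{"fn": "drive_tool", "kwargs": {"deltas": [[0,0,0.8,0,0,0,0],[0,0,0.8,0,0,0.35,0.2],[-0.43,0.97,0,0,0,0.63,0.5],[-0.43,0.98,0,0,0,0.63,0.5],[-0.44,0.98,0,0,0,0.64,0.5],[-0.44,0.98,0,0,0,0.64,0.5],[-0.44,0.98,0,0,0,0.64,0.5],[-0.44,0.98,0,0,0,0.64,0.5]]}}

```text
t: 65.05
tool_pos: [0.6451, 0.2149, 0.1755]
eef_rot: [-0.669, 0.67, -0.228, 0.227]
contact_force: [-0.4, -0.0, 0.2]
width: 0.0428
```

Call:
{"fn": "drive_tool", "kwargs": {"deltas": [[0,0,0,0,0,0,0.5],[0,0,0,0,0,0,0.5],[0,0,0,0,0,0,0.5],[0,0,0,0,0,0,0.5],[0,0,0,0,0,0,0.5],[0,0,0,0,0,0,0.5],[0,0,0,0,0,0,0.5],[0,0,0,0,0,0,0.5]]}}

```text
t: 65.85
tool_pos: [0.6466, 0.2123, 0.1758]
eef_rot: [0.669, -0.669, 0.23, -0.23]
contact_force: [-0.6, 0.1, 0.3]
width: 0.0429
```

Run:
```python
from m import *
o=ctrl.get_obs(); R=Rq(o['eef_rot']); print(o['t'],o['tool_pos'],np.rad2deg(np.arctan2(R[1,2],R[0,2])),R[2].round(3),o['joint_pos'].round(2)); p=shot('wrist','w26.png'); L=cab(cloud(p,o))
for n in ['scene','side']:
    pp=shot(n,n+'26.png'); M=cab(cloud(pp)); m=(abs(M[...,0]-.045)<.06)&(M[...,1]>-.22)&(M[...,1]<-.05)&(M[...,2]>.095)&(M[...,2]<.22); q=M[m]; print(n,len(q),np.percentile(q,[1,50,99],axis=0).round(3).tolist())
m=(L[...,0]>-.0)&(L[...,0]<.12)&(L[...,1]>.0)&(L[...,2]>.12)&(L[...,2]<.13); q=L[m]
print(len(q),cv2.minAreaRect((q[:,:2]*1000).astype(np.float32)))
handle('scene')
```

```text
65.85 [0.64658062 0.21230906 0.17576391] 52.02185100716384 [ 0. -1.  0.] [-0.06  0.65 -0.59  1.43  0.38  1.18  0.21]
scene 407 [[0.026, -0.183, 0.096], [0.052, -0.117, 0.12], [0.075, -0.083, 0.191]]
side 256 [[0.023, -0.174, 0.095], [0.045, -0.119, 0.136], [0.073, -0.074, 0.191]]
2331 ((46.236690521240234, 51.4378776550293), (13.851820945739746, 57.93217849731445), 28.968162536621094)
scene handle 118 [-0.0623 -0.0723  0.0645] [-0.05    0.0685  0.0758] [-0.0562 -0.0065  0.0712] tool cab [[0.0461 0.0506 0.1758]]
```

View pics/w26.png

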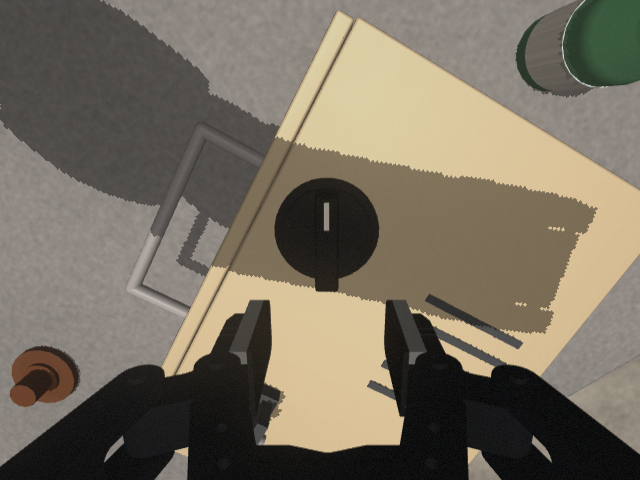

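View pics/scene26.png

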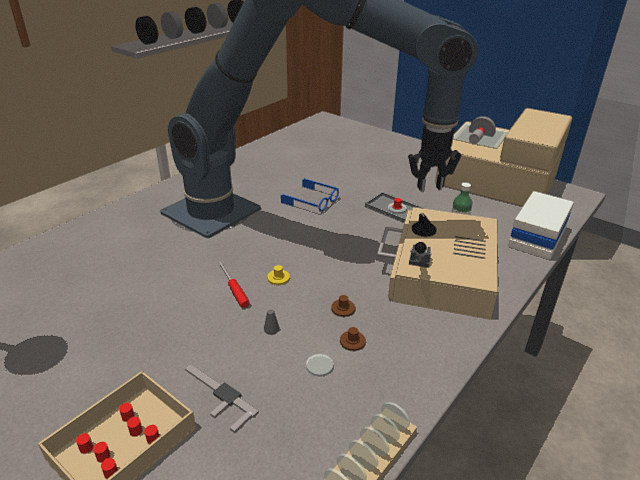

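The lever is clamped: the ball is at y≈-0.169, mirrored about the pivot, and its top is 0.19 m high. The tool is centred over the knob with the jaws square to the grip bar at (326,230). I'll descend, grip and twist clockwise.

Call:
{"fn": "drive_tool", "kwargs": {"deltas": [[0,0.04,-0.9,0,0,0,0.5],[0,0,-0.9,0,0,0,0.5],[0,0,-0.9,0,0,0,0.5],[0,0,-0.8,0,0,0,0.5],[0,0,-0.5,0,0,0,0.5],[0,0,-0.3,0,0,0,0.5],[0,0,-0.1,0,0,0,0.5],[0,0,0,0,0,0,0.5]]}}

```text
t: 66.85
tool_pos: [0.6467, 0.2137, 0.0661]
eef_rot: [0.669, -0.669, 0.23, -0.23]
contact_force: [1.1, -0.5, 0.2]
width: 0.0426
```

Call:
{"fn": "drive_tool", "kwargs": {"deltas": [[0,0,0,0,0,0,0.05],[0,0,0,0,0,0,0.05],[0,0,0,0,0,0,0.05],[0,0,0,0,0,0,0.05],[0,0,0,0,0,0,0.05],[0,0,0,0,0,0,0.05],[0,0,0,0,0,0,0.05],[0,0,0,0,0,0,0.05]], "newtons": 60}}

```text
t: 67.65
tool_pos: [0.6458, 0.2122, 0.0669]
eef_rot: [-0.668, 0.669, -0.23, 0.23]
contact_force: [-5.8, -4.6, 7.8]
width: 0.0129
```

Gripped at 13 mm, which matches the 14 mm bar. Twisting.

Call:
{"fn": "drive_tool", "kwargs": {"deltas": [[0,0,0,0,0,-0.5,0.05],[0,0,0,0,0,-0.5,0.05],[0,0,0,0,0,-0.5,0.05],[0,0,0,0,0,-0.5,0.05],[0,0,0,0,0,-0.5,0.05],[0,0,0,0,0,-0.5,0.05],[0,0,0,0,0,-0.5,0.05],[0,0,0,0,0,-0.5,0.05]]}}

```text
t: 68.45
tool_pos: [0.6459, 0.2122, 0.0669]
eef_rot: [-0.594, 0.595, -0.383, 0.383]
contact_force: [-4.6, -4.5, 7.9]
width: 0.013
```

Call:
{"fn": "drive_tool", "kwargs": {"deltas": [[0,0,0,0,0,-0.5,0.05],[0,0,0,0,0,-0.5,0.05],[0,0,0,0,0,-0.5,0.05],[0,0,0,0,0,-0.5,0.05],[0,0,0,0,0,-0.5,0.05],[0,0,0,0,0,-0.5,0.05],[0,0,0,0,0,-0.5,0.05],[0,0,0,0,0,-0.5,0.05]]}}

```text
t: 69.25
tool_pos: [0.6459, 0.2122, 0.0669]
eef_rot: [-0.486, 0.487, -0.513, 0.514]
contact_force: [-5.6, -5.3, 8.0]
width: 0.0131
```

Call:
{"fn": "drive_tool", "kwargs": {"deltas": [[0,0,0,0,0,-0.3,0.05],[0,0,0,0,0,-0.3,0.05],[0,0,0,0,0,-0.2,0.05],[0,0,0,0,0,0,0.05],[0,0,0,0,0,0,0.05],[0,0,0,0,0,0,0.05],[0,0,0,0,0,0,0.05],[0,0,0,0,0,0,0.05]]}}

```text
t: 70.05
tool_pos: [0.6459, 0.2121, 0.0669]
eef_rot: [-0.461, 0.463, -0.535, 0.536]
contact_force: [-5.1, -4.8, 8.8]
width: 0.0125
```

Run:
```python
from m import *
o=ctrl.get_obs(); R=Rq(o['eef_rot']); print(o['t'],o['tool_pos'],np.rad2deg(np.arctan2(R[1,2],R[0,2])),o['width'],o['contact_force'],o['moment']); p=shot('wrist','w27.png')
```

```text
70.05 [0.64587657 0.21213877 0.06689975] -8.415208209557537 0.01248109651945286 [-5.06264841 -4.79200217  8.79721637] [-1.09715565  1.1023857   0.7607013 ]
```

View pics/w27.png

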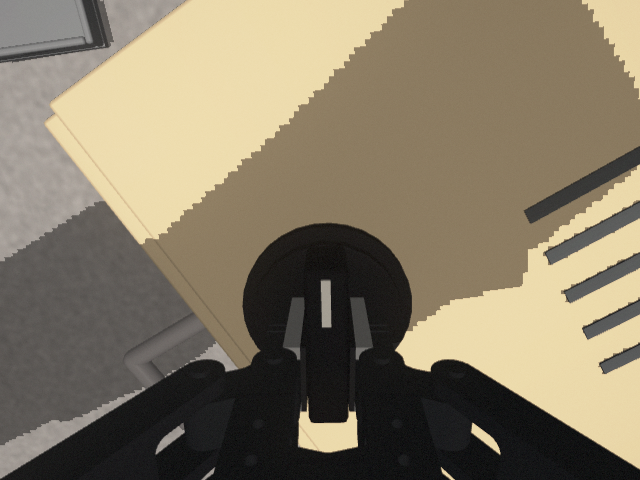

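The tool turned 60.4°, past the 57.3° stop. The moment of 0.76 N·m is well above the 0.14 N·m spring, so the stop is reached. I'll open fully so the knob springs back between the fingers, then rise.

Call:
{"fn": "drive_tool", "kwargs": {"deltas": [[0,0,0,0,0,0,1],[0,0,0,0,0,0,1],[0,0,0,0,0,0,1],[0,0,0,0,0,0,1],[0,0,0,0,0,0,1],[0,0,0.3,0,0,0,1],[0,0,0.7,0,0,0,1],[0,0,1,0,0,0,1]]}}

```text
t: 70.9
tool_pos: [0.6458, 0.2134, 0.1156]
eef_rot: [0.461, -0.462, 0.536, -0.535]
contact_force: [0.4, 0.4, -0.7]
width: 0.0853
```

Call:
{"fn": "drive_tool", "kwargs": {"deltas": [[0,0,1,0,0,0,1],[0,0,1,0,0,0,1],[0,0,1,0,0,0,1],[0,0,1,0,0,0,1],[-0.5,0,0.5,0,0,0,1],[-0.8,0,0,0,0,0,1],[-0.8,0,0,0,0,0,1],[-0.5,0,0,0,0,0,1]]}}

```text
t: 71.7
tool_pos: [0.579, 0.2137, 0.2284]
eef_rot: [0.462, -0.462, 0.536, -0.535]
contact_force: [0.1, -0.5, 0.1]
width: 0.0855
```

Call:
{"fn": "drive_tool", "kwargs": {"deltas": [[-0.5,0,0,0,0,0,1],[-0.5,0,0,0,0,0,1],[0,0,0,0,0,0,1],[0,0,0,0,0,0,1],[0,0,0,0,0,0,1],[0,0,0,0,0,0,1],[0,0,0,0,0,0,1],[0,0,0,0,0,0,1]]}}

```text
t: 72.5
tool_pos: [0.5567, 0.2134, 0.228]
eef_rot: [0.462, -0.462, 0.536, -0.536]
contact_force: [-0.1, -0.4, -0.1]
width: 0.0855
```

Run:
```python
from m import *
o=ctrl.get_obs(); print(o['t'],o['tool_pos'],o['contact_force']); p=shot('wrist','w28.png'); L=cab(cloud(p,o))
m=(L[...,0]>-.0)&(L[...,0]<.12)&(L[...,1]>.0)&(L[...,2]>.12)&(L[...,2]<.13); q=L[m]
print(len(q),cv2.minAreaRect((q[:,:2]*1000).astype(np.float32)))
handle('scene'); handle('wrist')
pp=shot('scene','scene28.png'); w=cloud(pp); M=cab(w); m=(abs(M[...,0]-.045)<.06)&(M[...,1]>-.22)&(M[...,1]<-.05)&(M[...,2]>.095)&(M[...,2]<.22); q=M[m]; print(len(q),np.percentile(q,[1,50,99],axis=0).round(3).tolist())
for b in blobs(pp,w): print(b[0],b[2])
```

```text
72.5 [0.55666176 0.21339308 0.22803385] [-0.06390143 -0.43951651 -0.09931932]
1702 ((46.40110778808594, 51.414405822753906), (14.033842086791992, 58.09379196166992), 28.685213088989258)
scene handle 117 [-0.0626 -0.0708  0.0609] [-0.0506  0.0676  0.0775] [-0.0562 -0.01    0.0708] tool cab [[-0.036   0.0873  0.2281]]
wrist handle 1682 [-0.0614 -0.0677  0.0644] [-0.0488  0.0714  0.0734] [-0.0554  0.0075  0.0705] tool cab [[-0.036   0.0873  0.2281]]
411 [[0.026, -0.184, 0.096], [0.052, -0.117, 0.119], [0.075, -0.084, 0.191]]
[397. 203.] [0.4613 0.3863 0.0428]
[238. 293.] [ 0.3835 -0.2447  0.0279]
[130. 419.] [ 0.5003 -0.645   0.035 ]
[151. 433.] [ 0.5602 -0.6394  0.034 ]
[ 97. 453.] [ 0.5198 -0.7253  0.0353]
```

View pics/w28.png

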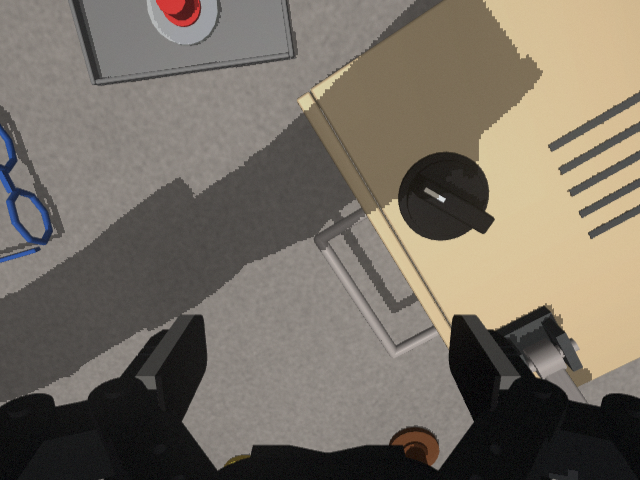

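View pics/scene28.png

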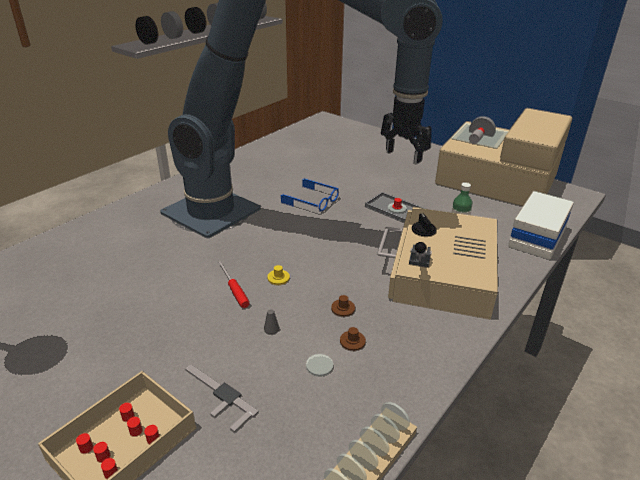

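The knob is back at rest (28.7°), the lever is clamped and the drawer is home. The cured lens sits in the tray at (397,203), the bystanders are unmoved, and the arm is clear. Handing in.

```bash
python3 -c "
from workcell import ctrl
print(ctrl.sign_off())"
```

```text
the job is handed in; nothing more can be done
None
```

The batch is changed and the job is handed in, at about 72 s of the 210 s allowed. I did these in order:
1. Pulled the drawer out to its stop.
2. Put the cured lens into the grey tray; only one was in the drawer.
3. Stood all four blocked lenses from the bench in a row on the drawer floor, block up.
4. Pushed the drawer home.
5. Flipped the cam lever until it snapped over.
6. Twisted the start knob clockwise to its stop and let it spring back between the open fingers.

**Last checks:**
- **Drawer:** the handle sat at -0.056 m in the cabinet frame, where home should read about -0.058. Pushing it the last bit met 23 N.
- **Lever:** the ball is at the mirrored, clamped position.
- **Knob:** the tool turned 60.4°, where the stop is 57.3°, with 0.76 N·m on the wrist. The knob then returned to its 28.7° rest angle.
- **Lenses:** before closing the drawer, the tops of the blocks were all at about the height expected for a flat lens. Once it was closed I could not see them again.
- **Bystanders:** they look unmoved in the last picture.

**What disagreed or went wrong:**
- **Fingertips:** they really end about 38 mm behind the reported TCP. My first grip on the handle closed above the bar and touched nothing, so I allowed for that offset from then on.
- **Knocked lens:** one lens already in the drawer was shifted about 1.5 cm during the run. It still lay flat inside, close to the left wall, so I left it there.
- **Drawer drift:** the drawer moved in about 5 mm from the stop while I was loading it.

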